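Sort spare cooker handles into the stock tray and shut its cover

ROBOT

A 7-joint arm with a two-finger parallel gripper is mounted at the origin on the work surface. World frame = base frame: x ahead of the robot, y to its left, z up, the work surface at z = 0. Lengths are in m, angles in rad, forces in N, time in s.
With the tool pointing down it reaches from about 0.4 to 0.85 m from the base axis. Payload 10.4 kg.
Tool frame: the origin (TCP) lies at the very end of the fingers, on their centre line; the grasp point (between the pads) lies 19 mm behind it; z points along the fingers, y is the direction in which the jaws open and shut (so a half turn about z gives the same grasp; the last joint's range is limited). The gripper opens to 87 mm and grips with 3 to 60 N. Pads are 19 mm wide; open, the fingers measure 117 mm over their backs; the gripper's body (75 mm by 190 mm) begins 51 mm behind the grasp point.
Start: joints at [1.262, 0.332, -0.065, 1.46, 0.022, 1.35, -0.088], TCP at [0.176, -0.6, 0.223] pointing down, gripper open.
Joint ranges: [-2.6, 2.6], [-0.5, 2.12], [-1.47, 1.34], [0.16, 2.42], [-1.27, 4.41], [0.06, 2.06], [-2.6, 2.6]. Speed limits (rad/s): [2.22, 2.22, 2.79, 2.79, 3.14, 3.14, 3.14].

INTERFACE

Orientations are given as a unit quaternion [x, y, z, w].
In Python, from bench import read_state, camera, close_job, recognise, masks_of gives the robot as it stands.
- The arm moves only by the tool play_rows, never from a script. Its argument "moves" is a list of rows, each a list of 3 entries, a list of its own where there are three numbers: the shift along the tool's x, y, z in cm, then the turn, a rotation vector about the tool's x, y, z in rad, then the finger opening in cm, from 0 to 8.7. In form: [[[dx, dy, dz], [ax, ay, az], jaw], ...]. A call has 1 to 8 rows; each row is the pose to reach, as a shift and turn from the pose commanded when the call began, along the tool's axes at that moment; what a row does not reach only later rows make up. A row lasts 1/8 s, in which the tool goes at most 62.5 mm and 10.7 degrees, less where a joint would pass 70% of its speed; a pose out of reach is approached as far as the arm can. A call with a gripper value outside its range is refused whole. The fingers move at their own pace and stop on an object; "grip_force" is the grip in N (left out, the last holds). Time passes only in rows, so rows that repeat a pose let the fingers close. It gives the time, the measured TCP pose, the force and the opening at its end, in the units of the state.
- read_state(): the state, without advancing time (a new reading comes with each control period).
- camera(name): name is "side" or "top" or "wrist"; returns a dict with "frame" (480x640x3 uint8, red, green, blue), "intrinsics" (3x3 intrinsics, pixels), "camera_from_world" (4x4, takes a point from world to camera coordinates). Camera axes: x right, y down, z forward; pixel columns grow to the right and rows downward; lengths in m; the calibration is good to about 2 mm. The wrist camera is an equidistant fisheye: a pixel r from the principal point sees the ray r / f radians off the axis. A picture is of the moment at which its call begins. There is no depth.
- close_job(): hands the job in, once; it reports no verdict.
Trained networks look in a picture, given as the dict that the camera call returned (one of the last four; its "shot" number tells which), for a name from the list of things; names that differ only in an ending like _2 or _b are one class to them, and where a whole thing is asked for, a point or a joint stands for the part that bears it (a point fixed in the world has none). Each returns a list of dicts, best first, with "conf" (0 to 1); they miss things now and then, are a little off and sometimes report something else, mostly with a low value. They report only what shows in the picture. A call takes as long as a camera call. They do not tell look-alikes from the thing itself.
- recognise(picture, query): "at" ([column, row] in pixels, amid what is visible of it).
- masks_of(picture, query): "region" (480x640 bool, what is visible of it) and "at" ([column, row] in pixels, amid what is visible of it).
The state is a dict: "time": time; "joint_positions": joint angles; "joint_vel": joint speeds; "joint_torque": joint torques, N m; "ee_pos": TCP position; "eef_rot": TCP orientation; "ft_force": force on the tool from outside, world axes, zero at the start; "torque": the same for the moment, N m; "width": finger opening in m.
Only numpy, scipy, OpenCV 4.12 (cv2) and the standard library are available. Lean on these libraries where they do the work, as an engineer would, in place of code of your own. Each camera call takes 0.05 s, during which the arm holds its last target.

TASK

Put the three loose cooker handles away in the grey stock tray: the two round-headed ones side by side in the wide bay, the square-headed one in the narrow bay, each lying flat with its metal head at the far, covered end and its grip towards the open front, and nothing sticking out of the front. When all three are in, slide the tray's cover fully shut. Leave the bottle, mug, jar and screwdriver where they are.

Things in the scene. Friction and masses are not known exactly. Their poses are not given: they have to be found in the camera images.
- hub_a_center (a point): Centre of a round-headed handle (one of two alike), lying flat, 15 mm above its underside. 180 mm long: black bar 20 wide, 28 high, then a bare-metal hub 50 mm across, 30 high. x runs along it from grip to head, z up. The bar's free end is at x = -90 mm, the head spans x = 40 to 90. About 140 g, balance point about 25 mm towards the head.
- hub_a_head (a point): Centre of that handle's head, 65 mm from its centre along x; same axes.
- hub_b_center (a point): Centre of the other round-headed handle, lying flat, 15 mm above its underside. 180 mm long: black bar 20 wide, 28 high, then a bare-metal hub 50 mm across, 30 high. x runs along it from grip to head, z up. The bar's free end is at x = -90 mm, the head spans x = 40 to 90. About 140 g, balance point about 25 mm towards the head.
- hub_b_head (a point): Centre of that handle's head, 65 mm from its centre along x; same axes.
- block_center (a point): Centre of the square-headed handle, lying flat, 15 mm above its underside. 180 mm long: black bar 20 wide, 28 high, then a bare-metal block 50 x 50 mm, 30 high. x runs along it from grip to head, z up. The bar's free end is at x = -90 mm, the head spans x = 40 to 90. About 140 g, balance point about 25 mm towards the head.
- block_head (a point): Centre of that handle's head, 65 mm from its centre along x; same axes.
- tray: Fixed grey tray, 220 (x) x 248 (y) mm, walls 54 mm high, cut down to 30 in the front half (x < 0); origin: centre of its underside. Front end (x = -110) open; floor and walls 6 thick, far wall's inner face at x = 104. Two bays along x: narrow, inner faces y = 38 and 118 mm; wide, y = -118 and 32. The cover, even fully open, roofs the far half 49 mm above the floor: slide handles in level, head first.
- cover (a joint): The tray's flat white sliding cover, 220 x 248 x 5 mm, top 60 mm above the bench. 0 = shut, its near edge level with the tray's front end; grows (m) as it slides to the tray's +x, stop at 0.118. Near edge at tray x = -110 mm + this value. Stays where it is left; about 2 N moves it.
- cover_grip (a point): On the black upright grip bar on the cover, mid-length, 81 mm above the bench. The bar is 14 mm thick along tray x, 90 mm long along tray y, standing 60 to 96 mm above the bench, 50 mm behind the cover's near edge. Axes as the tray's.
- riser: Fixed plywood board 240 (x) x 260 (y) mm, underside 50, top 66 mm above the bench; origin on the bench below its centre. Panels under its +x and +y edges; -x and -y sides open. Fixed steel pot on it at x = 30, y = 35 mm, 168 across, up to 170 mm high. One handle lies with its grip under the board, head out past the -y edge; the other two lie clear, off the -x side.
- cleaner: Bystander: upright white bottle, 50 mm across, 110 mm high; origin at the centre of its underside.
- mug: Bystander: white mug, 76 mm across, 90 mm high, handle towards its +y; origin at the centre of its underside.
- jar: Bystander: upright glass jar, 60 mm across, 70 mm high; origin at the centre of its underside.
- driver: Bystander: screwdriver lying on the bench, 200 mm long, along its x axis; origin on its underside.
Mind the look-alikes: they are no part of the job. What is shaped like the part that bears block_center but orange or red is not meant.

How it is judged:
By the outcome, as a careful person would: the job done as asked, in the order asked, and still so for the second after the job is handed in, with the robot touching nothing.
It also fails if it takes over 72 s, if anything falls off the work surface, if the arm or the gripper's body presses on something with over 40 N, if the wrist force passes 120 N, or if a joint passes its speed limit or range.

## Working session

There is one attempt and no reset: what is moved stays moved. The work goes in short steps, Python scripts to look and compute and a tool call to move; the robot and the scene stay as the last step left them, time stands still between calls to the robot, and variables do not carry over. Pictures are saved under pics/ and viewed, and the job is handed in when it is done.

Besides the shell and the picture viewer there is one more tool, called after "Emit:" as name(argument=value, ...) on one line, values as JSON. play_rows: Moves the arm, as the interface text tells. Its arguments: {"type":"object","properties":{"moves":{"type":"array","items":{"type":"array"}},"grip_force":{"type":"number"}},"required":["moves"]}

```bash
ls; mkdir -p pics
python3 - <<'E'
from bench import *
import cv2
s=read_state();print(s)
for n in ["side","top","wrist"]:
    c=camera(n);cv2.imwrite(f"pics/{n}0.png",c["frame"][:,:,::-1]);print(n,c["intrinsics"],c["camera_from_world"].round(3) if hasattr(c["camera_from_world"],'round') else c["camera_from_world"])
E
```

```text
pics
{'time': 0.0, 'joint_positions': array([ 1.26241272,  0.33291118, -0.064691  ,  1.46093604,  0.02158677,
        1.3499315 , -0.08848493]), 'joint_vel': array([-5.04562900e-05, -1.02805071e-03, -2.39018540e-04,  1.08856059e-03,
       -8.22318551e-04, -1.43307013e-03,  4.89836086e-04]), 'joint_torque': array([ 2.30604437e-04, -6.23251891e+01,  2.49871990e-02, -3.89905787e+01,
       -6.13515987e-02,  3.93851101e-02,  8.44989768e-05]), 'ee_pos': array([ 0.17607344, -0.59927031,  0.2217319 ]), 'eef_rot': array([ 9.89806303e-01,  1.42418137e-01, -1.35580856e-04, -7.33153692e-04]), 'ft_force': array([-0.53592186,  0.12371425, -0.10973016]), 'torque': array([ 0.01404941,  0.02132624, -0.00748922]), 'width': 0.08726204898041184}
side [[529.27881022   0.         317.68249859]
 [  0.         529.27881022 240.19238823]
 [  0.           0.           1.        ]] [[ 0.913 -0.408 -0.01  -0.418]
 [-0.31  -0.678 -0.666  0.267]
 [ 0.264  0.612 -0.746  1.56 ]
 [ 0.     0.     0.     1.   ]]
top [[484.65700686   0.         313.92965544]
 [  0.         484.65700686 242.58014124]
 [  0.           0.           1.        ]] [[ 0.018 -1.     0.022  0.033]
 [-0.998 -0.019 -0.06   0.477]
 [ 0.06  -0.021 -0.998  1.369]
 [ 0.     0.     0.     1.   ]]
wrist [[371.64829954   0.         317.01236569]
 [  0.         371.64829954 241.0745856 ]
 [  0.           0.           1.        ]] [[ 0.282 -0.959 -0.002 -0.625]
 [-0.93  -0.274  0.244 -0.029]
 [-0.235 -0.067 -0.97   0.391]
 [ 0.     0.     0.     1.   ]]
```

View pics/top0.png

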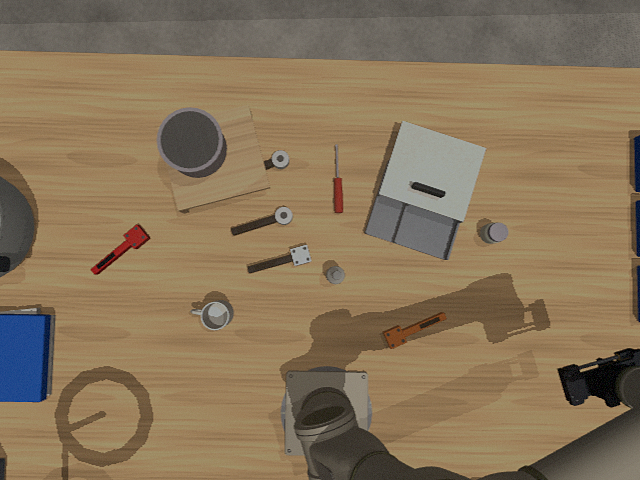

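View pics/side0.png

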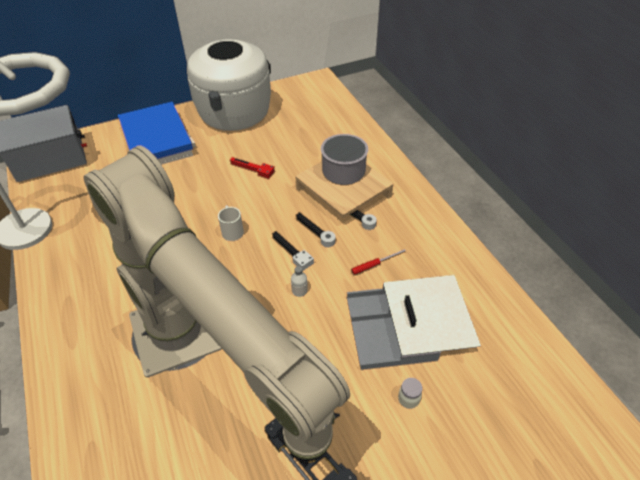

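View pics/wrist0.png

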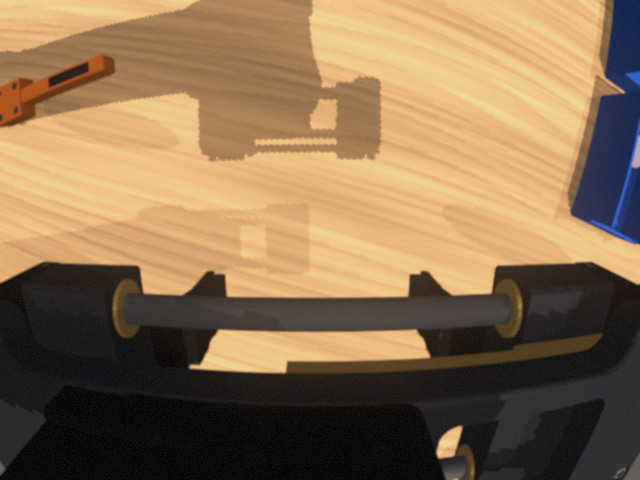

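```bash
cat > h.py <<'E'
import numpy as np,cv2
from bench import *
def ray(c,px,z):
    K=c["intrinsics"];T=np.array(c["camera_from_world"]);R=T[:3,:3];o=-R.T@T[:3,3]
    d=R.T@np.array([(px[0]-K[0][2])/K[0][0],(px[1]-K[1][2])/K[1][1],1]);return o+d*(z-o[2])/d[2]
def proj(c,P):
    T=np.array(c["camera_from_world"]);p=(np.atleast_2d(P)@T[:3,:3].T)+T[:3,3];q=p@np.array(c["intrinsics"]).T
    return q[:,:2]/q[:,2:]
E
python3 - <<'E'
from h import *
for n in ["top","side"]:
    c=camera(n)
    for q in ["hub_a_center","hub_a_head","block_center","block_head","tray","cover","cover_grip","riser","cleaner","mug","jar","driver"]:
        for r in masks_of(c,q)[:5]:
            m=r["region"].astype(np.uint8)
            print(n,q,round(r["conf"],2),np.round(r["at"]),m.sum(),ray(c,r["at"],0.03).round(3)[:2], np.round(cv2.boxPoints(cv2.minAreaRect(cv2.findNonZero(m))),1).tolist() if m.sum() else '')
            if r["conf"]>.5: np.save(f"m_{n}_{q}_{int(r['at'][0])}.npy",m)
E
```

```text
top hub_a_center 0.92 [267. 219.] 563 [0.54  0.175] [[227.89999389648438, 220.8000030517578], [288.3999938964844, 205.60000610351562], [292.5, 221.89999389648438], [232.0, 237.0]]
top hub_a_head 0.59 [268. 222.] 636 [0.53  0.173] [[227.39999389648438, 217.89999389648438], [289.5, 204.8000030517578], [293.29998779296875, 222.6999969482422], [231.1999969482422, 235.8000030517578]]
top block_center 0.93 [127. 247.] 811 [0.452 0.565] [[86.4000015258789, 265.6000061035156], [137.0, 222.3000030517578], [150.0, 237.5], [99.4000015258789, 280.79998779296875]]
top block_center 0.66 [289. 261.] 668 [0.423 0.11 ] [[244.6999969482422, 261.1000061035156], [306.29998779296875, 243.5], [311.29998779296875, 261.1000061035156], [249.8000030517578, 278.6000061035156]]
top block_center 0.56 [405. 332.] 778 [ 0.23  -0.218] [[381.20001220703125, 331.3999938964844], [438.3999938964844, 302.79998779296875], [447.3999938964844, 320.79998779296875], [390.20001220703125, 349.3999938964844]]
top block_center 0.35 [425. 190.] 10478 [ 0.631 -0.273] [[363.1000061035156, 232.6999969482422], [400.79998779296875, 11
[... 4279 characters left out ...]
156]]
side riser 0.7 [341. 176.] 4661 [0.724 0.384] [[289.29998779296875, 183.1999969482422], [338.79998779296875, 120.4000015258789], [407.20001220703125, 174.1999969482422], [357.70001220703125, 237.0]]
side mug 0.73 [230. 223.] 742 [0.276 0.324] [[215.0, 207.60000610351562], [238.5, 203.39999389648438], [244.6999969482422, 238.5], [221.1999969482422, 242.60000610351562]]
side jar 0.7 [410. 394.] 596 [ 0.516 -0.468] [[398.0, 378.0], [421.0, 378.0], [421.0, 408.0], [398.0, 408.0]]
side driver 0.77 [365. 265.] 290 [ 0.609 -0.032] [[348.8999938964844, 266.70001220703125], [380.1000061035156, 256.29998779296875], [383.3999938964844, 266.20001220703125], [352.20001220703125, 276.6000061035156]]
```

Run:
```python
import cv2
a=cv2.imread("pics/top0.png")
cv2.imwrite("pics/top0a.png",cv2.resize(a[100:290,150:350],None,fx=4,fy=3.99,interpolation=cv2.INTER_CUBIC)[:600])
cv2.imwrite("pics/top0b.png",cv2.resize(a[110:270,350:520],None,fx=3.75,fy=3.75,interpolation=cv2.INTER_CUBIC))
```

```text
(no output)
```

View pics/top0a.png

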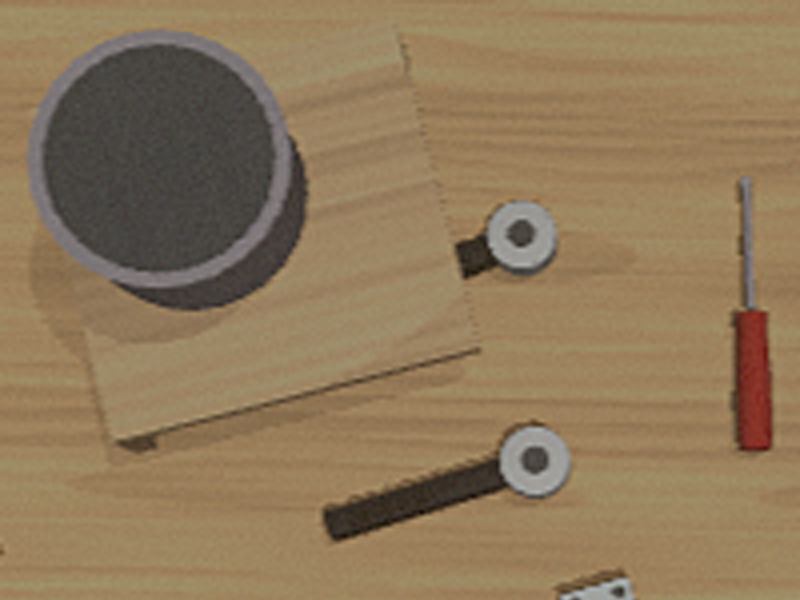

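View pics/top0b.png

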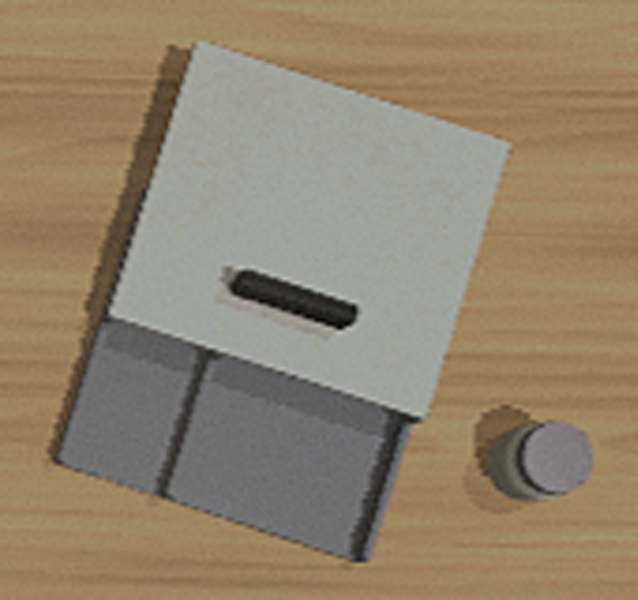

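```bash
python3 - <<'E'
import cv2
a=cv2.imread("pics/top0.png")
cv2.imwrite("pics/top0c.png",cv2.resize(a[195:285,220:350],None,fx=6,fy=6,interpolation=cv2.INTER_CUBIC))
E
python3 - <<'E'
from h import *
from scipy.optimize import least_squares
c=camera("top")
pts=[[-.110+.118,.124,.06,378.8,194.8],[.11+.118,.124,.06,402.5,120.7],[.228,-.124,.06,486.3,148.7],[.008,-.124,.06,463.3,221.5],[-.11,.124,.03,364.7,232.7],[-.11,-.124,.03,447.3,259.9]]
pts=np.array(pts)
def W(p,L): 
    co,s=np.cos(p[2]),np.sin(p[2]); return np.c_[p[0]+co*L[:,0]-s*L[:,1],p[1]+s*L[:,0]+co*L[:,1],L[:,2]]
r=least_squares(lambda p:(proj(c,W(p,pts))-pts[:,3:]).ravel(),[.63,-.28,-.3]);print("tray",r.x.round(4),np.degrees(r.x[2]),r.fun.round(1))
s=camera("side"); 
L=np.array([[.008,.124,.06],[.228,.124,.06],[.228,-.124,.06],[.008,-.124,.06],[-.11,.124,.03],[-.11,-.124,.03],[.008+.05,.0,.081]])
im=s["frame"][:,:,::-1].copy()
for q in proj(s,W(r.x,L)): cv2.circle(im,tuple(int(v) for v in q),1,(0,0,255),-1)
cv2.imwrite("pics/side1.png",cv2.resize(im[190:390,240:500],None,fx=3,fy=3,interpolation=cv2.INTER_CUBIC))
E
```

```text
tray [ 0.5692 -0.2511 -0.3026] -17.338101009128625 [-0.  -1.5  0.2 -1.   0.1 -1.1 -0.  -0.  -0.4  1.6  0.2  2. ]
```

View pics/top0c.png

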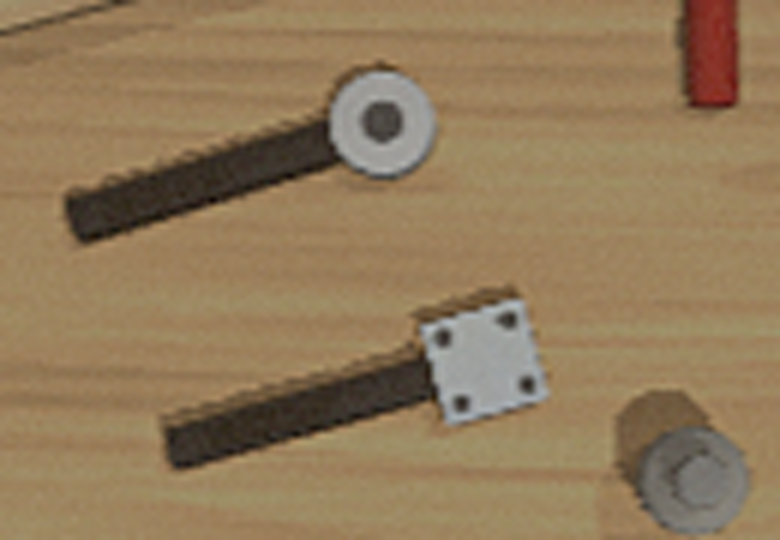

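View pics/side1.png

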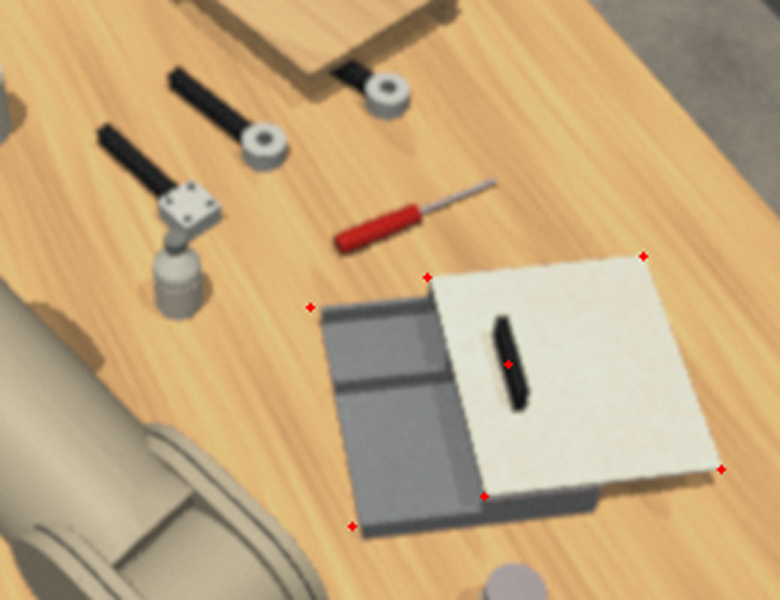

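Run:
```python
from h import *
from scipy.optimize import least_squares
c=camera("top");s=camera("side")
pt=np.array([[-.110,.124,.06,378.8,194.8],[.11,.124,.06,402.5,120.7],[.11,-.124,.06,486.3,148.7],[-.11,-.124,.06,463.3,221.5],[-.11,.124,.03,364.7,232.7],[-.11,-.124,.03,447.3,259.9]])
ps=pt.copy(); ps[:,3:]=np.array([[431,279],[645,256],[720,467],[484,496],[322,307],[363,536]])/3+[240,190]
def W(p,L):
    L=np.array(L,float)[:,:3].copy(); L[:4,0]+=p[3]
    co,s_=np.cos(p[2]),np.sin(p[2]); return np.c_[p[0]+co*L[:,0]-s_*L[:,1],p[1]+s_*L[:,0]+co*L[:,1],L[:,2]]
r=least_squares(lambda p:np.r_[(proj(c,W(p,pt))-pt[:,3:]).ravel(),(proj(s,W(p,ps))-ps[:,3:]).ravel()],[.63,-.28,-.3,.118]);print("tray",r.x.round(4),np.degrees(r.x[2]),r.fun.round(1).tolist())
r=least_squares(lambda p:(proj(c,W(p,pt))-pt[:,3:]).ravel(),[.63,-.28,-.3,.118]);print("trayT",r.x.round(4),np.degrees(r.x[2]),r.fun.round(1).tolist())
for n,hd,e in [("block",(300.7,255.2),(248.5,269.2)),("hubfree",(283.7,215.5),(232.3,231.5)),("hubboard",(280.2,159.1),(265.7,165.2))]:
    H=ray(c,hd,.03);E=ray(c,e,.028);d=(H-E)[:2];print(n,"head",H[:2].round(4),"end",E[:2].round(4),"len",np.hypot(*d).round(4),"ang",np.degrees(np.arctan2(d[1],d[0])).round(1),"center",(H[:2]-.065*d/np.hypot(*d)).round(4))
for n,px,z in [("cleanertop",(220+693/6,195+480/6),.1),("drv tip",(336.5,145),.01),("drv end",(339.5,212),.02),("jar",(350+558/3.75,110+458/3.75),.07),("board corner",(150+480/4,100+350/4),.066),("board c2",(150+113/4,100+442/4),.066),("c3",(150+398/4,100+30/4),.066),("mug",(214,316),.09)]: print(n,ray(c,px,z)[:2].round(3))
for n,hd in [("block",(190,198)),("hubfree",(264,141)),("hubboard",(387,89))]: print("side",n,ray(s,(240+hd[0]/3,190+hd[1]/3),.03)[:2].round(4))
```

```text
tray [ 0.5758 -0.2541 -0.2993  0.1102] -17.1501541924307 [0.2, -1.0, 0.2, -0.6, 0.1, -1.0, 0.2, 0.1, 0.8, -0.5, 1.4, -0.4, -1.1, 0.0, -1.3, 0.3, 0.1, 1.1, -0.2, 0.4, -1.2, 0.4, -0.7, -2.8]
trayT [ 0.5739 -0.2525 -0.3024  0.1106] -17.32525945380025 [-0.3, -0.6, -0.1, -0.1, -0.2, -0.3, -0.3, 0.8, 0.2, -0.1, 0.7, 0.4]
block head [0.4386 0.0789] end [0.3967 0.2246] len 0.1516 ang -73.9 center [0.4206 0.1414]
hubfree head [0.5499 0.1291] end [0.5019 0.2729] len 0.1516 ang -71.5 center [0.5293 0.1908]
hubboard head [0.711  0.1425] end [0.6929 0.1834] len 0.0447 ang -66.2 center [0.6847 0.202 ]
cleanertop [ 0.385 -0.015]
drv tip [ 0.761 -0.019]
drv end [ 0.564 -0.029]
jar [ 0.511 -0.467]
board corner [0.623 0.167]
board c2 [0.554 0.416]
c3 [0.846 0.229]
mug [0.271 0.306]
side block [0.4458 0.0852]
side hubfree [0.5529 0.1271]
side hubboard [0.7142 0.1413]
```

```bash
cat > plan.py <<'E'
from h import *
from scipy.spatial.transform import Rotation as Ro
TR=(.575,-.2535,-17.2)
def tray(x,y):
    a=np.radians(TR[2]);return TR[0]+np.cos(a)*x-np.sin(a)*y, TR[1]+np.sin(a)*x+np.cos(a)*y
def plan(ts):
    s=read_state();p=s["ee_pos"];R=Ro.from_quat(s["eef_rot"])
    x=R.apply([1,0,0]);print("t",round(s["time"],2),"at",p.round(4),"th",np.degrees(np.arctan2(x[1],x[0])).round(1),"zax",R.apply([0,0,1]).round(3),"w",round(s["width"],4),"F",s["ft_force"].round(1),"j",s["joint_positions"].round(2))
    for (X,Y,Z,th) in ts:
        a=np.radians(th);M=np.array([[np.cos(a),np.sin(a),0],[np.sin(a),-np.cos(a),0],[0,0,-1.]]) 
        d=R.inv().apply(np.array([X,Y,Z])-p)*100; rv=(R.inv()*Ro.from_matrix(M)).as_rotvec()
        print([d.round(2).tolist(),rv.round(3).tolist()], "rows>=",round(max(np.linalg.norm(d)/6.25,np.degrees(np.linalg.norm(rv))/10.7),1))
E
python3 -c "
from plan import *
plan([(.45,-.25,.22,75),(.417,.1685,.12,106)])"
```

```text
t 1.65 at [ 0.1762 -0.5997  0.2225] th 16.4 zax [ 0. -0. -1.] w 0.087 F [-0.4 -0.7  0. ] j [ 1.26  0.33 -0.06  1.46  0.02  1.35 -0.09]
[[36.13, -25.83, 0.25], [0.0, 0.0, -1.023]] rows>= 7.1
[[44.76, -66.91, 10.25], [0.0, 0.0, -1.564]] rows>= 13.0
```

Emit:
play_rows(moves=[[[36.1,-25.8,0.2],[0,0,-1.02],6],[[36.1,-25.8,0.2],[0,0,-1.02],6],[[36.1,-25.8,0.2],[0,0,-1.02],6],[[36.1,-25.8,0.2],[0,0,-1.02],6],[[36.1,-25.8,0.2],[0,0,-1.02],6],[[36.1,-25.8,0.2],[0,0,-1.02],6],[[44.8,-66.9,4.0],[0,0,-1.56],6],[[44.8,-66.9,4.0],[0,0,-1.56],6]])

```text
time: 2.65
ee_pos: [0.4103, -0.1777, 0.2107]
eef_rot: [0.665, 0.747, 0.0, 0.0]
ft_force: [0.7, 0.4, 0.7]
width: 0.0601
```

```bash
python3 -c "
from plan import *
plan([(.417,.1685,.18,106),(.417,.1685,.08,106)])"
```

```text
t 2.65 at [ 0.4103 -0.1777  0.2107] th 96.7 zax [ 0. -0. -1.] w 0.0601 F [0.7 0.4 0.7] j [ 0.87 -0.03 -0.54  1.9  -0.02  1.27  0.45]
[[34.31, 4.7, 3.06], [0.0, 0.0, -0.162]] rows>= 5.6
[[34.31, 4.69, 13.06], [0.0, 0.0, -0.162]] rows>= 5.9
```

Emit:
play_rows(moves=[[[34.3,4.7,3.1],[0,0,-0.16],6],[[34.3,4.7,3.1],[0,0,-0.16],6],[[34.3,4.7,3.1],[0,0,-0.16],6],[[34.3,4.7,3.1],[0,0,-0.16],6],[[34.3,4.7,10],[0,0,-0.16],6],[[34.3,4.7,13],[0,0,-0.16],6],[[34.3,4.7,13],[0,0,-0.16],6],[[34.3,4.7,13],[0,0,-0.16],6]])

```text
time: 3.65
ee_pos: [0.418, 0.167, 0.0799]
eef_rot: [0.605, 0.797, -0.001, -0.001]
ft_force: [-0.2, 0.2, -0.1]
width: 0.0602
```

```bash
python3 -c "
from plan import *
plan([(.417,.1685,.08,106),(.417,.1685,.006,106)])
c=camera('wrist');cv2.imwrite('pics/w1.png',c['frame'][:,:,::-1])
c=camera('top');cv2.imwrite('pics/t1.png',c['frame'][:,:,::-1])"
```

```text
t 3.65 at [0.418  0.167  0.0799] th 105.6 zax [-0.003  0.001 -1.   ] w 0.0602 F [-0.2  0.2 -0.1] j [ 0.44  0.21 -0.98  2.03  0.2   1.01 -0.36]
[[0.17, -0.06, -0.01], [-0.002, -0.001, -0.007]] rows>= 0.0
[[0.16, -0.04, 7.39], [-0.002, -0.001, -0.007]] rows>= 1.2
```

View pics/w1.png

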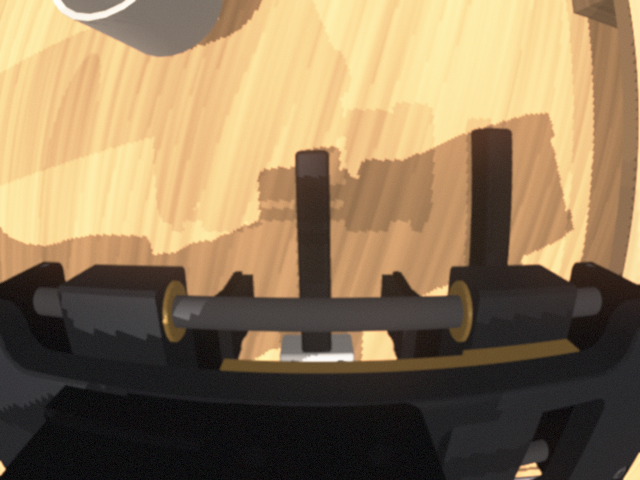

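Emit:
play_rows(moves=[[[0.1,0,4],[0,0,0],6],[[0.1,0,7.4],[0,0,0],6],[[0.1,0,7.4],[0,0,0],6],[[0.1,0,7.4],[0,0,0],1.5],[[0.1,0,7.4],[0,0,0],1.5],[[0.1,0,7.4],[0,0,0],1.5],[[0.1,0,7.4],[0,0,0],1.5]], grip_force=45)

```text
time: 4.62
ee_pos: [0.4192, 0.1671, 0.0072]
eef_rot: [0.606, 0.796, 0.0, 0.0]
ft_force: [1.3, -0.3, 0.4]
width: 0.028
```

```bash
python3 -c "
from plan import *
print(tray(-130,0) if 0 else '')
x,y=tray(-.135,.078)
plan([(.417,.1685,.18,106),(.45,.0,.19,130),(x,y,.18,162.8)])"
```

```text
t 4.62 at [0.4192 0.1671 0.0072] th 105.5 zax [ 0.001 -0.    -1.   ] w 0.028 F [ 1.3 -0.3  0.4] j [ 0.35  0.35 -0.91  2.08  0.36  0.87 -0.5 ]
[[0.19, -0.16, -17.28], [0.001, 0.0, -0.009]] rows>= 2.8
[[-16.93, -1.47, -18.28], [0.001, 0.001, -0.428]] rows>= 4.0
[[-30.85, -3.34, -17.27], [0.0, 0.001, -1.001]] rows>= 5.7
```

Emit:
play_rows(moves=[[[0,0,0],[0,0,0],1],[[0,0,0],[0,0,0],1],[[0,0,-3],[0,0,0],1]])

```text
time: 5.0
ee_pos: [0.4174, 0.1667, 0.0357]
eef_rot: [0.605, 0.796, -0.001, -0.001]
ft_force: [0.5, 0.4, -1.0]
width: 0.02
```

```bash
python3 -c "
from plan import *
x,y=tray(-.135,.078)
plan([(.417,.1685,.18,106),(.45,.0,.20,125),(x,y,.18,162.8)])"
```

```text
t 5.0 at [0.4174 0.1667 0.0357] th 105.5 zax [-0.004 -0.    -1.   ] w 0.02 F [ 0.5  0.4 -1. ] j [ 0.4   0.29 -0.95  2.06  0.3   0.93 -0.44]
[[0.19, -0.05, -14.43], [-0.004, -0.001, -0.009]] rows>= 2.3
[[-16.93, -1.37, -16.44], [-0.004, -0.001, -0.341]] rows>= 3.8
[[-30.84, -3.24, -14.45], [-0.003, -0.003, -1.0]] rows>= 5.5
```

Emit:
play_rows(moves=[[[0,0,-6],[0,0,0],1],[[0,0,-12],[0,0,0],1],[[-3,0,-16],[0,0,-0.1],1],[[-9,-0.7,-16.4],[0,0,-0.25],1],[[-15,-1.4,-16.4],[0,0,-0.4],1],[[-21,-2,-16],[0,0,-0.58],1],[[-27,-2.8,-15],[0,0,-0.76],1],[[-30.8,-3.2,-14.5],[0,0,-1.0],1]])

```text
time: 6.0
ee_pos: [0.4699, -0.1406, 0.1812]
eef_rot: [0.183, 0.983, -0.0, -0.0]
ft_force: [0.4, 0.6, -1.3]
width: 0.0196
```

```bash
python3 -c "
from plan import *
x,y=tray(-.135,.078)
plan([(x,y,.18,162.8),(x,y,.022,162.8)])
c=camera('top');cv2.imwrite('pics/t2.png',c['frame'][:,:,::-1])
c=camera('side');cv2.imwrite('pics/s2.png',c['frame'][:,:,::-1])
"
```

```text
t 6.0 at [ 0.4699 -0.1406  0.1812] th 159.0 zax [-0. -0. -1.] w 0.0196 F [ 0.4  0.6 -1.3] j [ 0.9   0.12 -0.74  1.83  0.09  1.22  1.33]
[[0.13, 0.11, 0.12], [-0.0, -0.0, -0.067]] rows>= 0.4
[[0.13, 0.12, 15.92], [-0.0, -0.0, -0.067]] rows>= 2.5
```

View pics/t2.png

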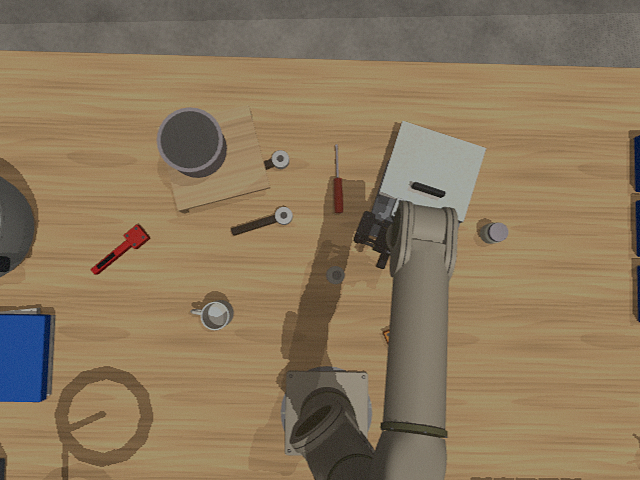

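View pics/s2.png

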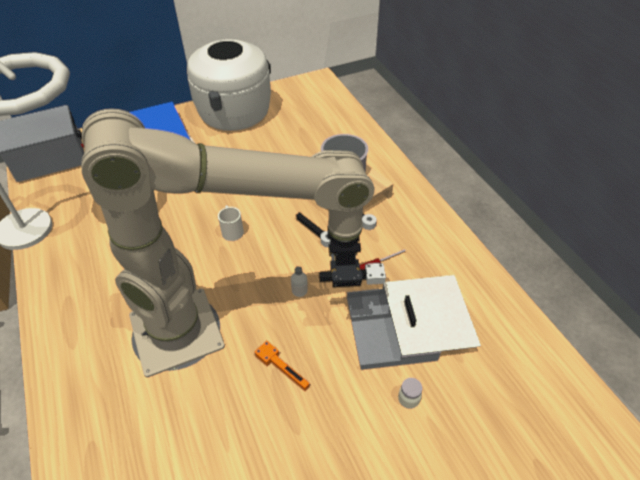

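Emit:
play_rows(moves=[[[0.1,0.1,5],[0,0,-0.067],1],[[0.1,0.1,10],[0,0,-0.067],1],[[0.1,0.1,14],[0,0,-0.067],1],[[0.1,0.1,15.9],[0,0,-0.067],1],[[0.1,0.1,15.9],[0,0,-0.067],1]])

```text
time: 6.72
ee_pos: [0.4692, -0.1364, 0.0223]
eef_rot: [0.152, 0.988, 0.0, -0.001]
ft_force: [0.6, -0.6, -1.1]
width: 0.0197
```

```bash
python3 -c "
from plan import *
x,y=tray(-.135,.078);x2,y2=tray(-.02,.078)
plan([(x,y,.022,162.8),(x2,y2,.022,162.8),(x2,y2,.0125,162.8)])
c=camera('top');cv2.imwrite('pics/t3.png',cv2.resize(c['frame'][100:280,320:520,::-1],None,fx=3,fy=3))
c=camera('side');cv2.imwrite('pics/s3.png',cv2.resize(c['frame'][220:390,280:500,::-1],None,fx=3,fy=3))
"
```

```text
t 6.72 at [ 0.4692 -0.1364  0.0223] th 162.5 zax [-0.001  0.001 -1.   ] w 0.0197 F [ 0.6 -0.6 -1.1] j [ 0.82  0.34 -0.7   1.99  0.28  0.91  1.24]
[[-0.07, -0.26, 0.03], [0.001, -0.002, -0.005]] rows>= 0.0
[[-11.57, -0.2, 0.01], [0.001, -0.002, -0.005]] rows>= 1.9
[[-11.57, -0.2, 0.96], [0.001, -0.002, -0.005]] rows>= 1.9
```

View pics/t3.png

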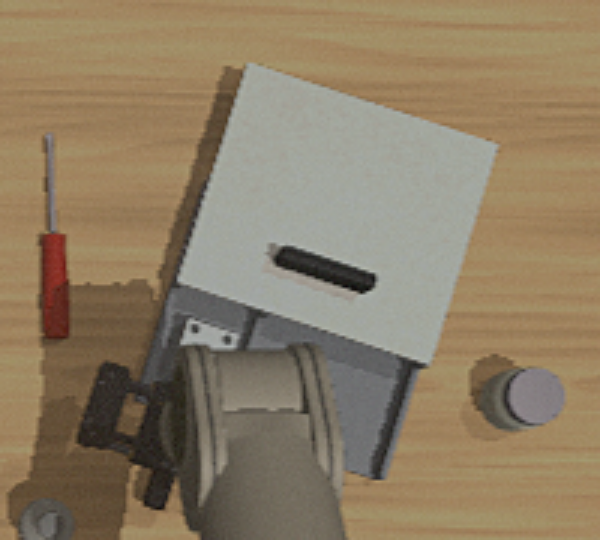

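View pics/s3.png

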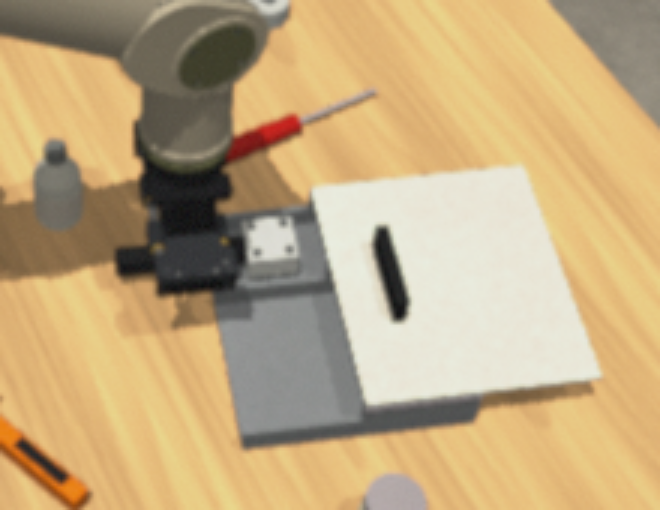

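Emit:
play_rows(moves=[[[-4,-0.2,0],[0,0,0],1],[[-8,-0.2,0],[0,0,0],1],[[-11.1,-0.2,0],[0,0,0],1],[[-11.1,-0.2,0],[0,0,0],1],[[-11.1,-0.2,0.9],[0,0,0],1],[[-11.1,-0.2,0.9],[0,0,0],1]])

```text
time: 7.58
ee_pos: [0.5738, -0.1721, 0.0134]
eef_rot: [0.152, 0.988, -0.0, -0.001]
ft_force: [0.3, -0.2, -0.7]
width: 0.0193
```

Emit:
play_rows(moves=[[[0,0,0.1],[0,0,0],4],[[0,0,0.1],[0,0,0],4],[[0,0,0.1],[0,0,0],4],[[0,0,-5],[0,0,0],4],[[0,0,-11],[0,0,0],4],[[0,0,-15],[0,0,0],4]])

```text
time: 8.32
ee_pos: [0.5756, -0.1721, 0.1668]
eef_rot: [0.152, 0.988, -0.0, 0.001]
ft_force: [0.0, -0.1, 0.3]
width: 0.04
```

```bash
python3 -c "
from plan import *
plan([(.45,.0,.20,125),(.523,.213,.18,108.5),(.523,.213,.08,108.5)])
c=camera('top');cv2.imwrite('pics/t4.png',cv2.resize(c['frame'][100:280,320:520,::-1],None,fx=3,fy=3))
c=camera('side');cv2.imwrite('pics/s4.png',cv2.resize(c['frame'][220:390,280:500,::-1],None,fx=3,fy=3))
"
```

```text
t 8.32 at [ 0.5756 -0.1721  0.1668] th 162.5 zax [ 0.003 -0.001 -1.   ] w 0.04 F [ 0.  -0.1  0.3] j [ 0.77  0.4  -0.7   1.58  0.27  1.26  1.29]
[[17.14, 12.64, -3.36], [0.001, 0.003, 0.655]] rows>= 3.5
[[16.58, 35.15, -1.36], [0.001, 0.003, 0.943]] rows>= 6.2
[[16.61, 35.15, 8.64], [0.001, 0.003, 0.943]] rows>= 6.4
```

View pics/s4.png

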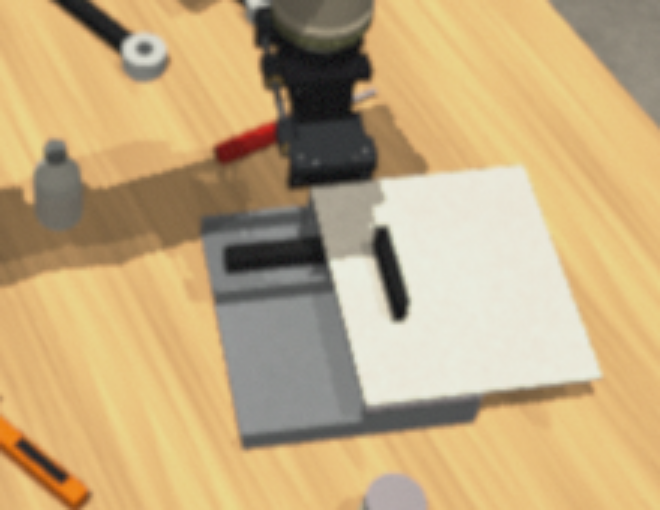

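Emit:
play_rows(moves=[[[16.6,35.1,-1.4],[0,0,0.94],6],[[16.6,35.1,-1.4],[0,0,0.94],6],[[16.6,35.1,-1.4],[0,0,0.94],6],[[16.6,35.1,-1.4],[0,0,0.94],6],[[16.6,35.1,-1.4],[0,0,0.94],6],[[16.6,35.1,1],[0,0,0.94],6],[[16.6,35.1,7],[0,0,0.94],6],[[16.6,35.1,8.7],[0,0,0.94],6]])

```text
time: 9.43
ee_pos: [0.5196, 0.2145, 0.0736]
eef_rot: [0.582, 0.813, -0.001, -0.001]
ft_force: [0.5, -1.7, 0.1]
width: 0.0601
```

```bash
python3 -c "
from plan import *
plan([(.523,.213,.07,108.5),(.523,.213,.007,108.5)])
c=camera('wrist');cv2.imwrite('pics/w5.png',c['frame'][:,:,::-1])
"
```

```text
t 9.43 at [0.5196 0.2145 0.0736] th 108.9 zax [-0.003 -0.    -1.   ] w 0.0601 F [ 0.5 -1.7  0.1] j [ 0.13  0.43 -0.73  1.76  0.32  1.07 -0.38]
[[-0.25, 0.27, 0.36], [-0.003, -0.001, 0.007]] rows>= 0.1
[[-0.26, 0.29, 6.66], [-0.003, -0.001, 0.007]] rows>= 1.1
```

View pics/w5.png

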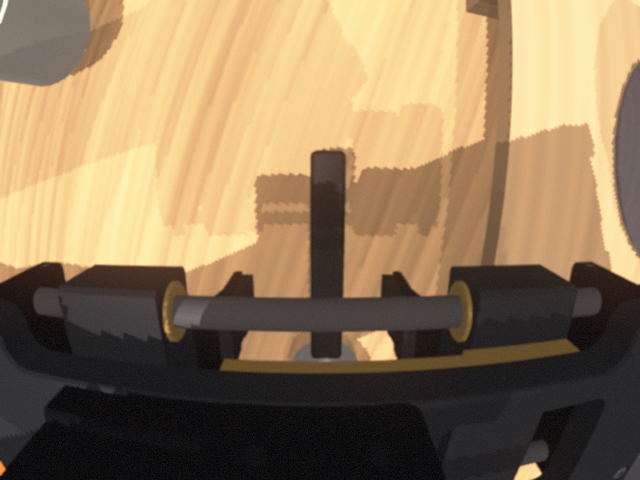

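Emit:
play_rows(moves=[[[-0.2,0.4,3],[0,0,0],6],[[-0.2,0.4,6.6],[0,0,0],6],[[-0.2,0.4,6.6],[0,0,0],1],[[-0.2,0.4,6.6],[0,0,0],1],[[-0.2,0.4,6.6],[0,0,0],1],[[-0.2,0.4,6.6],[0,0,0],1],[[-0.2,0.4,6.6],[0,0,0],1],[[-0.2,0.4,6.6],[0,0,0],1]], grip_force=45)

```text
time: 10.48
ee_pos: [0.5269, 0.2119, 0.0114]
eef_rot: [0.583, 0.812, 0.0, 0.0]
ft_force: [-1.0, -1.5, 6.2]
width: 0.0197
```

```bash
python3 -c "
from plan import *
x,y=tray(-.135,-.082)
plan([(.523,.213,.17,108.5),(.48,-.02,.2,125),(x,y,.18,162.8)])"
```

```text
t 10.47 at [0.5269 0.2119 0.0114] th 108.6 zax [ 0.001 -0.    -1.   ] w 0.0197 F [-1.  -1.5  6.2] j [ 0.1   0.52 -0.68  1.79  0.39  0.97 -0.42]
[[0.22, -0.32, -15.86], [0.001, 0.0, 0.002]] rows>= 2.5
[[-20.48, -11.84, -18.87], [0.001, 0.0, -0.286]] rows>= 4.8
[[-44.38, -26.05, -16.87], [0.001, 0.001, -0.945]] rows>= 8.7
```

Emit:
play_rows(moves=[[[0,0,-5],[0,0,0],1],[[0,0,-11],[0,0,0],1],[[-3,-2,-16],[0,0,-0.05],1],[[-8,-4.7,-17.5],[0,0,-0.15],1],[[-13,-7.6,-17.5],[0,0,-0.25],1],[[-18,-10.5,-17.5],[0,0,-0.35],1],[[-23,-13.5,-17.5],[0,0,-0.5],1],[[-28,-16.4,-17.5],[0,0,-0.65],1]])

```text
time: 11.48
ee_pos: [0.4607, -0.1043, 0.1858]
eef_rot: [0.295, 0.955, -0.0, 0.0]
ft_force: [0.7, -0.9, -2.5]
width: 0.0193
```

```bash
python3 -c "
from plan import *
x,y=tray(-.135,-.082)
plan([(x,y,.18,162.8),(x,y,.08,162.8)])
c=camera('side');cv2.imwrite('pics/s5.png',c['frame'][:,:,::-1])
"
```

```text
t 11.47 at [ 0.4607 -0.1043  0.1858] th 145.7 zax [ 0. -0. -1.] w 0.0193 F [ 0.7 -0.9 -2.5] j [ 0.76  0.06 -0.64  1.87  0.04  1.22  1.07]
[[-7.37, -17.68, 0.58], [-0.0, 0.0, -0.299]] rows>= 3.1
[[-7.37, -17.68, 10.58], [-0.0, 0.0, -0.299]] rows>= 3.5
```

View pics/s5.png

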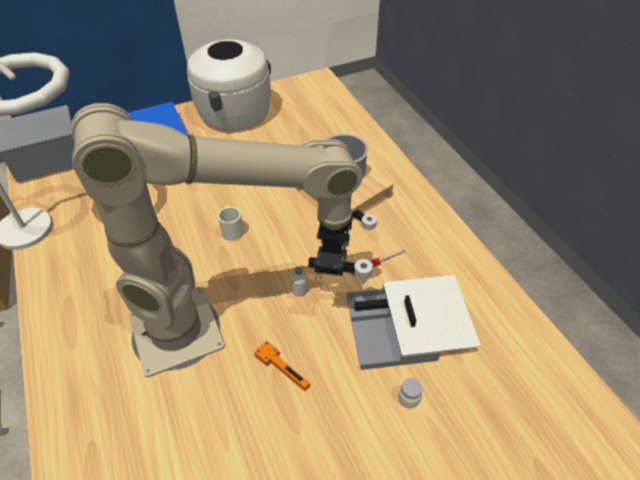

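Emit:
play_rows(moves=[[[-2.5,-6,0],[0,0,-0.1],1],[[-5,-12,0],[0,0,-0.2],1],[[-7.4,-17.7,0.6],[0,0,-0.3],1],[[-7.4,-17.7,6],[0,0,-0.3],1],[[-7.4,-17.7,11],[0,0,-0.3],1],[[-7.4,-17.7,11],[0,0,-0.3],1]])

```text
time: 12.28
ee_pos: [0.4195, -0.2885, 0.0727]
eef_rot: [0.152, 0.988, 0.002, -0.003]
ft_force: [-0.1, -0.1, -2.1]
width: 0.0192
```

```bash
python3 -c "
from plan import *
x,y=tray(-.135,-.082);x2,y2=tray(-.025,-.082)
plan([(x,y,.026,162.8),(x2,y2,.026,162.8),(x2,y2,.0175,162.8)])
c=camera('side');cv2.imwrite('pics/s6.png',cv2.resize(c['frame'][220:390,280:500,::-1],None,fx=3,fy=3))
c=camera('top');cv2.imwrite('pics/t6.png',cv2.resize(c['frame'][100:280,320:520,::-1],None,fx=3,fy=3))
"
```

```text
t 12.28 at [ 0.4195 -0.2885  0.0727] th 162.6 zax [-0.006  0.005 -1.   ] w 0.0192 F [-0.1 -0.1 -2.1] j [ 0.94  0.27 -0.48  1.91  0.14  1.01  1.67]
[[-0.35, -0.27, 4.66], [0.003, -0.007, -0.004]] rows>= 0.7
[[-11.35, -0.23, 4.59], [0.003, -0.007, -0.004]] rows>= 2.0
[[-11.36, -0.23, 5.44], [0.003, -0.007, -0.004]] rows>= 2.0
```

View pics/s6.png

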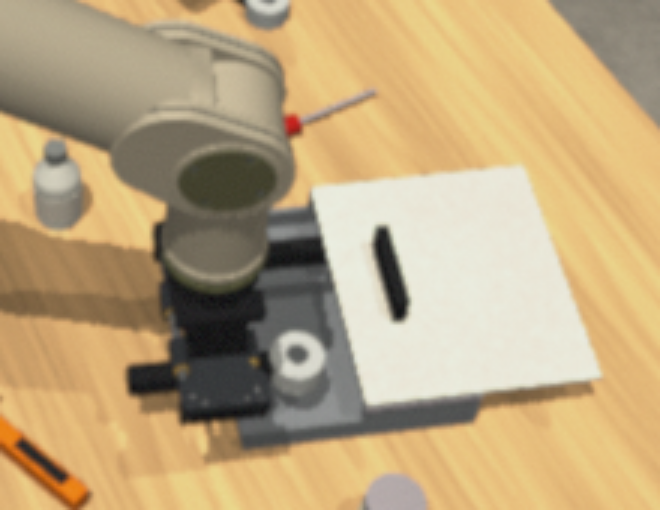

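View pics/t6.png

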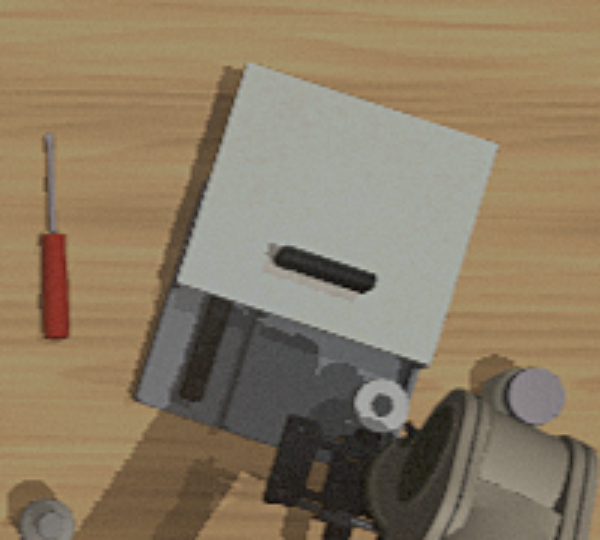

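Emit:
play_rows(moves=[[[-0.3,-0.1,3],[0,0,0],1],[[-0.3,-0.1,4.6],[0,0,0],1],[[-4,-0.1,4.6],[0,0,0],1],[[-8,-0.1,4.6],[0,0,0],1],[[-11.2,-0.1,4.6],[0,0,0],1],[[-11.2,-0.1,4.6],[0,0,0],1],[[-11.2,-0.1,5.4],[0,0,0],1],[[-11.2,-0.1,5.4],[0,0,0],1]])

```text
time: 13.38
ee_pos: [0.5271, -0.3247, 0.0213]
eef_rot: [0.152, 0.988, 0.0, -0.001]
ft_force: [0.3, 0.2, -1.6]
width: 0.0198
```

Emit:
play_rows(moves=[[[0,0,0.4],[0,0,0],1],[[0,0,0.4],[0,0,0],1],[[0,0,0.4],[0,0,0],3.2],[[0,0,0.4],[0,0,0],3.2],[[0,0,-5],[0,0,0],3.2],[[0,0,-11],[0,0,0],3.2],[[0,0,-15],[0,0,0],3.2]])

```text
time: 14.25
ee_pos: [0.5292, -0.3251, 0.1751]
eef_rot: [0.151, 0.988, -0.001, 0.002]
ft_force: [0.7, -0.5, -0.4]
width: 0.0318
```

```bash
python3 -c "
from plan import *
plan([(.62,-.02,.18,115),(.7126,.142,.18,110),(.7126,.142,.09,110)])
c=camera('side');cv2.imwrite('pics/s7.png',cv2.resize(c['frame'][190:390,280:500,::-1],None,fx=3,fy=3))
c=camera('top');cv2.imwrite('pics/t7.png',cv2.resize(c['frame'][100:280,320:520,::-1],None,fx=3,fy=3))
"
```

```text
t 14.25 at [ 0.5292 -0.3251  0.1751] th 162.6 zax [ 0.003 -0.002 -1.   ] w 0.0318 F [ 0.7 -0.5 -0.4] j [ 0.84  0.39 -0.47  1.52  0.18  1.27  1.62]
[[0.47, 31.83, -0.51], [0.001, 0.003, 0.83]] rows>= 5.1
[[-3.52, 50.06, -0.52], [0.001, 0.003, 0.918]] rows>= 8.0
[[-3.49, 50.06, 8.48], [0.001, 0.003, 0.918]] rows>= 8.1
```

View pics/s7.png

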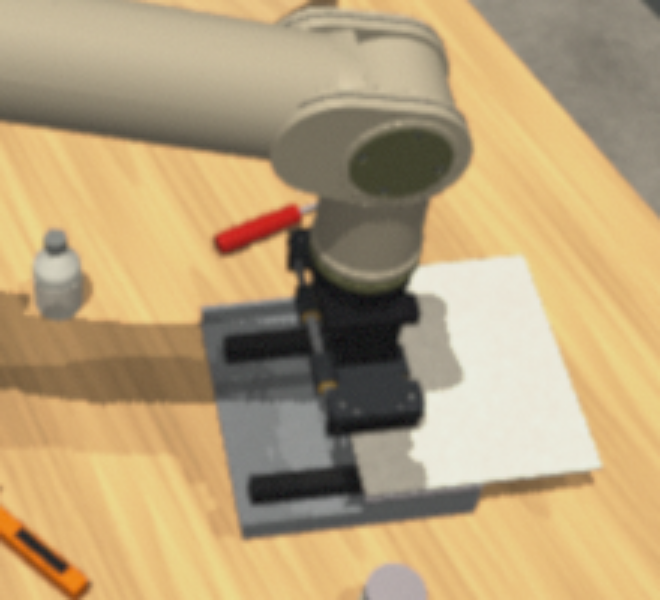

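View pics/t7.png

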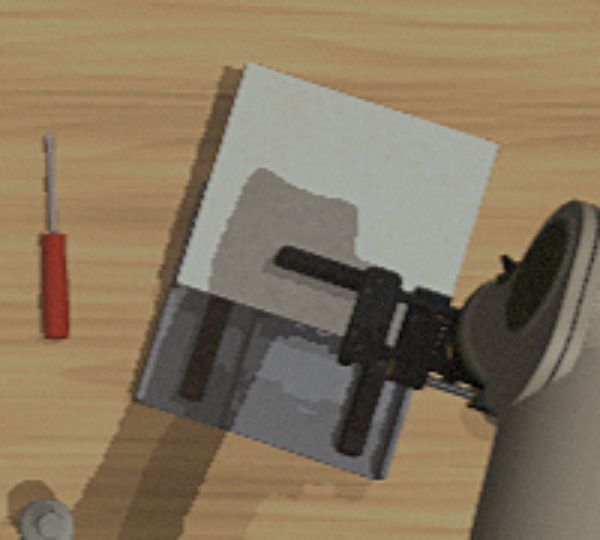

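Emit:
play_rows(moves=[[[0.4,31.8,-0.5],[0,0,0.83],8],[[0.4,31.8,-0.5],[0,0,0.83],8],[[0.4,31.8,-0.5],[0,0,0.83],8],[[0.4,31.8,-0.5],[0,0,0.83],8],[[0.4,31.8,-0.5],[0,0,0.83],8],[[-3.5,50,-0.5],[0,0,0.92],8],[[-3.5,50,-0.5],[0,0,0.92],8],[[-3.5,50,0],[0,0,0.92],8]])

```text
time: 15.35
ee_pos: [0.705, 0.1296, 0.1723]
eef_rot: [0.575, 0.818, -0.0, 0.0]
ft_force: [0.8, -0.0, 0.2]
width: 0.0802
```

```bash
python3 -c "
from plan import *
plan([(.7126,.142,.12,110),(.7126,.142,.01,110)])
c=camera('wrist');cv2.imwrite('pics/w8.png',c['frame'][:,:,::-1])
"
```

```text
t 15.35 at [0.705  0.1296 0.1723] th 109.8 zax [ 0. -0. -1.] w 0.0802 F [ 0.8 -0.   0.2] j [ 0.06  0.61 -0.48  1.22  0.27  1.37 -0.05]
[[0.91, 1.14, 5.23], [0.0, 0.0, -0.003]] rows>= 0.9
[[0.92, 1.14, 16.23], [0.0, 0.0, -0.003]] rows>= 2.6
```

View pics/w8.png

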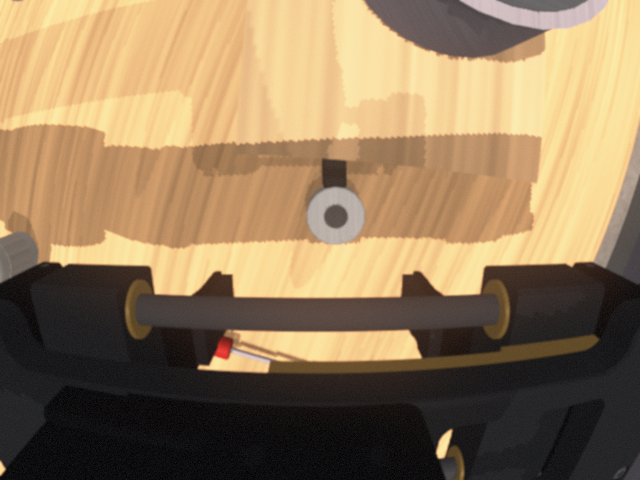

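```bash
cat >> h.py <<'E'
def fray(c,px,z):
    K=np.array(c["intrinsics"]);T=np.array(c["camera_from_world"]);R=T[:3,:3];o=-R.T@T[:3,3]
    u=np.array([px[0]-K[0,2],px[1]-K[1,2]]);r=np.hypot(*u);t=r/K[0,0]
    d=R.T@np.r_[np.sin(t)*u/r,np.cos(t)];return o+d*(z-o[2])/d[2]
E
python3 -c "
from plan import *
c=camera('wrist');H=fray(c,(336,215),.03);B=fray(c,(334,162),.028);print(H,B,np.degrees(np.arctan2(*(B-H)[1::-1])))
plan([(.7126,.142,.12,110),(.7126,.142,.01,110)])
"
```

```text
[0.71585395 0.15763559 0.03      ] [0.69893532 0.19796212 0.028     ] 112.76004351178278
t 15.45 at [0.7034 0.1373 0.1698] th 110.4 zax [-0.004  0.005 -1.   ] w 0.08 F [-1.3  1.  -1.2] j [ 0.05  0.61 -0.48  1.22  0.27  1.37 -0.05]
[[0.1, 1.04, 4.98], [-0.002, -0.005, 0.007]] rows>= 0.8
[[0.04, 1.06, 15.98], [-0.002, -0.005, 0.007]] rows>= 2.6
```

```bash
python3 -c "
from plan import *
c=camera('wrist');cv2.imwrite('pics/w9.png',c['frame'][120:280,240:440,::-1].repeat(3,0).repeat(3,1))
g=cv2.cvtColor(c['frame'],cv2.COLOR_RGB2GRAY)
r=cv2.HoughCircles(g,cv2.HOUGH_GRADIENT,1,50,param1=120,param2=20,minRadius=22,maxRadius=36);print(r)
for q in r[0][:4]: print(fray(c,q[:2],.03).round(4))
plan([(.7126,.142,.12,110)])
"
```

```text
[[[333.5 225.5  27.7]]]
[0.7156 0.1459 0.03  ]
t 15.5 at [0.7034 0.1331 0.1703] th 110.2 zax [-0.003  0.002 -1.   ] w 0.0802 F [-0.3 -0.1  0.2] j [ 0.05  0.61 -0.48  1.22  0.27  1.37 -0.05]
[[0.5, 1.18, 5.03], [-0.002, -0.003, 0.004]] rows>= 0.8
```

View pics/w9.png

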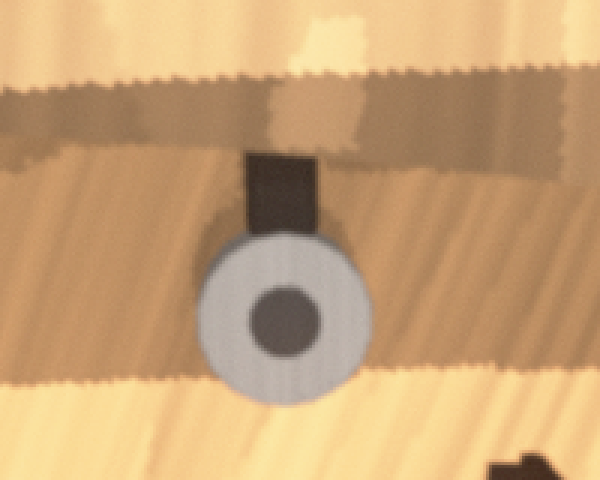

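Emit:
play_rows(moves=[[[0.7,1.4,5],[0,0,0],8],[[0.7,1.4,11],[0,0,0],8],[[0.7,1.4,16],[0,0,0],8],[[0.7,1.4,16],[0,0,0],8],[[0.7,1.4,16],[0,0,0],4],[[0.7,1.4,16],[0,0,0],4],[[0.7,1.4,16],[0,0,0],4]], grip_force=30)

```text
time: 16.38
ee_pos: [0.716, 0.1394, 0.0148]
eef_rot: [0.575, 0.818, 0.001, 0.001]
ft_force: [0.4, 0.5, -0.5]
width: 0.0578
```

Emit:
play_rows(moves=[[[0,0,0.5],[0,0,0],4],[[0,0,0.5],[0,0,0],4],[[0,0,0.5],[0,0,0],4],[[-2,0,0.4],[0,0,0],4],[[-5,0,0.4],[0,0,0],4],[[-8,0,0.4],[0,0,0],4],[[-9,0,0.4],[0,0,0],4],[[-9,0,0.4],[0,0,0],4]])

```text
time: 17.38
ee_pos: [0.7469, 0.0536, 0.0101]
eef_rot: [0.575, 0.818, 0.001, 0.001]
ft_force: [0.8, -2.6, 5.7]
width: 0.0494
```

```bash
python3 -c "
from plan import *
plan([(.7126,.142,.12,110)])
c=camera('top');cv2.imwrite('pics/t9.png',cv2.resize(c['frame'][100:280,170:370,::-1],None,fx=3,fy=3))
c=camera('side');cv2.imwrite('pics/s9.png',cv2.resize(c['frame'][120:320,270:470,::-1],None,fx=3,fy=3))
"
```

```text
t 17.38 at [0.7469 0.0536 0.0101] th 109.8 zax [ 0.003 -0.    -1.   ] w 0.0494 F [ 0.8 -2.6  5.7] j [ 0.13  0.8  -0.43  1.26  0.33  1.15  0.03]
[[9.47, -0.21, -11.0], [0.002, 0.001, -0.004]] rows>= 2.3
```

View pics/t9.png

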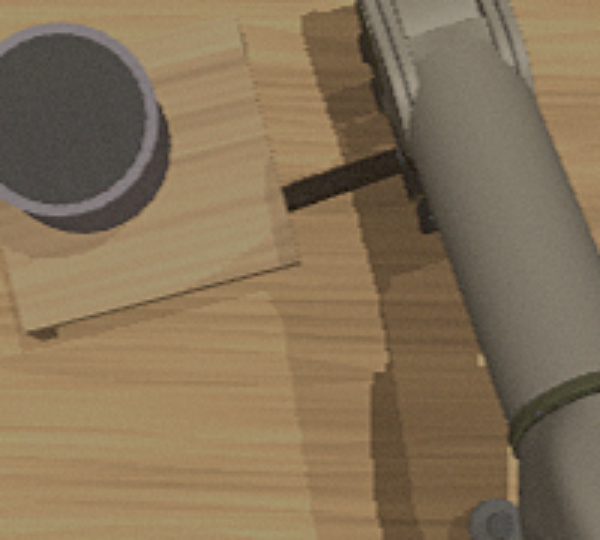

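View pics/s9.png

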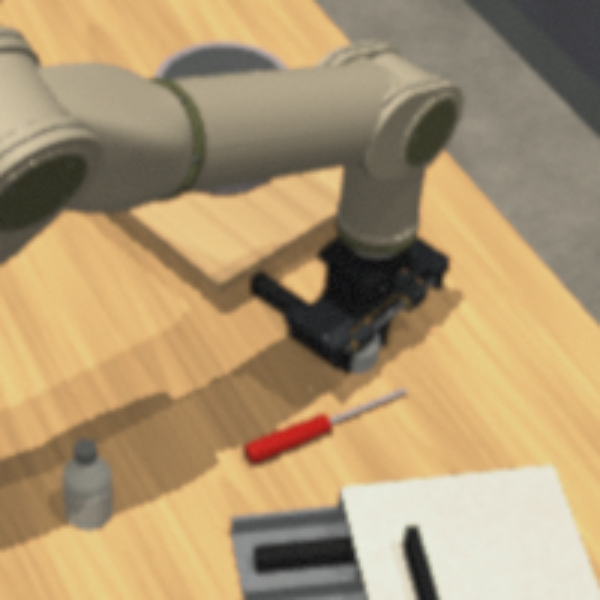

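Emit:
play_rows(moves=[[[0,0,-0.2],[0,0,0],7.5],[[0,0,-0.2],[0,0,0],7.5],[[0,0,-0.2],[0,0,0],7.5],[[4,0,-0.2],[0,0,0],7.5],[[8.5,0,-0.2],[0,0,0],7.5],[[8.5,0,-0.2],[0,0,0],4],[[8.5,0,0.1],[0,0,0],4],[[8.5,0,0.1],[0,0,0],4]], grip_force=45)

```text
time: 18.48
ee_pos: [0.7168, 0.1328, 0.0071]
eef_rot: [0.575, 0.818, -0.001, 0.0]
ft_force: [0.3, 0.4, -0.1]
width: 0.0527
```

```bash
python3 -c "
from plan import *
plan([(.7126,.142,.12,110)])
c=camera('wrist');cv2.imwrite('pics/w10.png',c['frame'][:,:,::-1])
"
```

```text
t 18.48 at [0.7168 0.1328 0.0071] th 109.8 zax [-0.001 -0.001 -1.   ] w 0.0527 F [ 0.3  0.4 -0.1] j [ 0.04  0.77 -0.44  1.32  0.34  1.12 -0.1 ]
[[1.0, -0.1, -11.3], [-0.001, 0.001, -0.004]] rows>= 1.8
```

View pics/w10.png

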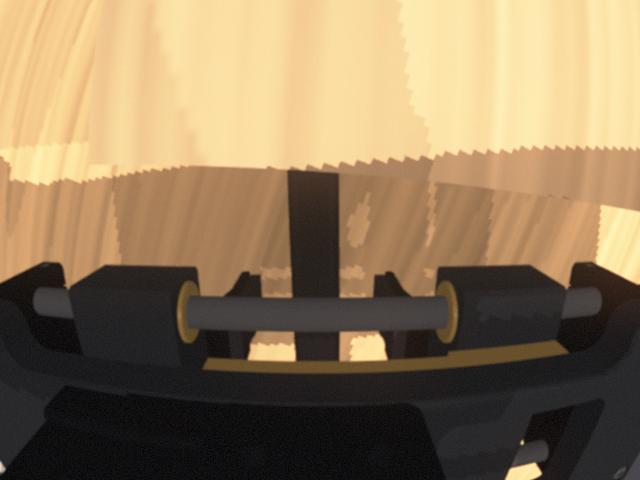

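Emit:
play_rows(moves=[[[0,0,0],[0,0,0],1],[[0,0,0],[0,0,0],1],[[0,0,0],[0,0,0],1],[[0,0,0],[0,0,0],1],[[0,0,-0.7],[0,0,0],1],[[-1.5,0,-0.9],[0,0,0],1],[[-3,0,-0.9],[0,0,0],1],[[-3,0,-0.9],[0,0,0],1]])

```text
time: 19.52
ee_pos: [0.7276, 0.103, 0.0164]
eef_rot: [0.576, 0.817, -0.001, 0.001]
ft_force: [0.7, -1.1, -1.3]
width: 0.0196
```

```bash
python3 -c "
from plan import *
x,y=tray(-.135,-.002)
plan([(.72,.1,.18,110),(.6,.0,.19,130),(x,y,.18,162.8)])
c=camera('top');cv2.imwrite('pics/t11.png',cv2.resize(c['frame'][100:280,170:370,::-1],None,fx=3,fy=3))
c=camera('side');cv2.imwrite('pics/s11.png',cv2.resize(c['frame'][120:320,270:470,::-1],None,fx=3,fy=3))
"
```

```text
t 19.52 at [0.7276 0.103  0.0164] th 109.7 zax [ 0.    -0.002 -1.   ] w 0.0196 F [ 0.7 -1.1 -1.3] j [ 0.07  0.77 -0.44  1.3   0.33  1.14 -0.05]
[[-0.05, -0.82, -16.36], [-0.0, 0.002, -0.006]] rows>= 2.6
[[-5.43, -15.49, -17.34], [-0.001, 0.002, -0.355]] rows>= 3.8
[[-20.52, -37.29, -16.31], [-0.001, 0.001, -0.927]] rows>= 7.3
```

View pics/t11.png

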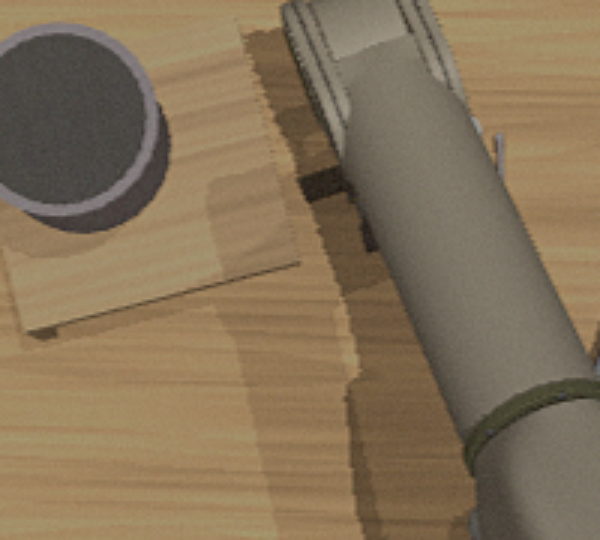

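View pics/s11.png

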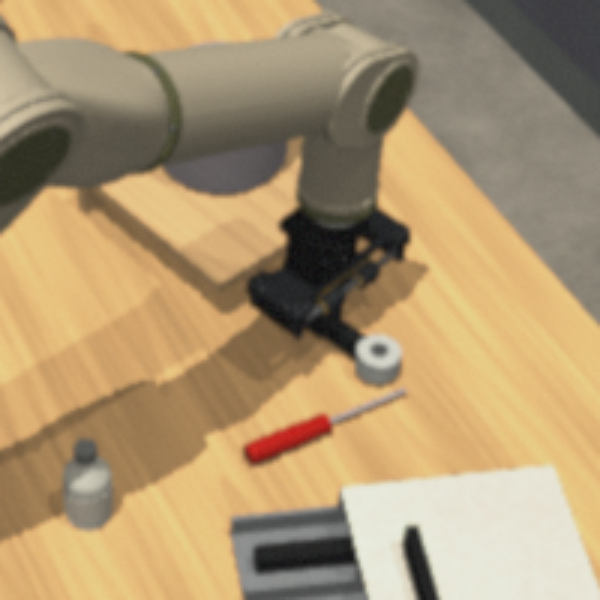

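Emit:
play_rows(moves=[[[0,0,-5],[0,0,0],1],[[0,0,-11],[0,0,0],1],[[0,-1,-16.5],[0,0,0],1],[[-2.2,-6.3,-17.3],[0,0,-0.13],1],[[-4.3,-12,-17.3],[0,0,-0.26],1],[[-7,-17.5,-17.3],[0,0,-0.4],1],[[-10,-22.5,-17],[0,0,-0.55],1],[[-13.5,-27.5,-17],[0,0,-0.7],1]])

```text
time: 20.62
ee_pos: [0.5125, -0.1144, 0.1866]
eef_rot: [0.256, 0.967, -0.0, 0.0]
ft_force: [1.8, -0.5, -0.8]
width: 0.0197
```

```bash
python3 -c "
from plan import *
x,y=tray(-.135,-.002)
plan([(x,y,.18,162.8),(x,y,.08,162.8)])
c=camera('side');cv2.imwrite('pics/s12.png',c['frame'][:,:,::-1])
"
```

```text
t 20.62 at [ 0.5125 -0.1144  0.1866] th 150.3 zax [ 0. -0. -1.] w 0.0197 F [ 1.8 -0.5 -0.8] j [ 0.65  0.18 -0.57  1.75  0.1   1.24  1.11]
[[0.82, -12.1, 0.66], [-0.0, 0.0, -0.218]] rows>= 1.9
[[0.83, -12.1, 10.66], [-0.0, 0.0, -0.218]] rows>= 2.6
```

View pics/s12.png

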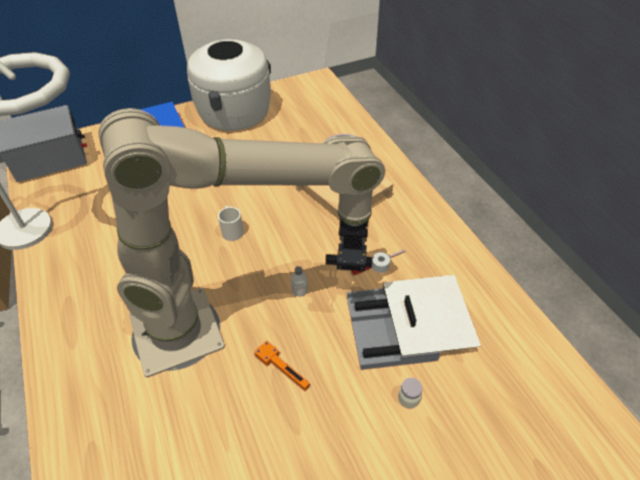

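Emit:
play_rows(moves=[[[0.5,-6,0.3],[0,0,-0.11],1],[[0.8,-12.1,0.7],[0,0,-0.22],1],[[0.8,-12.1,5],[0,0,-0.22],1],[[0.8,-12.1,11],[0,0,-0.22],1],[[0.8,-12.1,11],[0,0,-0.22],1],[[0.8,-12.1,11],[0,0,-0.22],1]])

```text
time: 21.42
ee_pos: [0.4478, -0.2146, 0.0787]
eef_rot: [0.151, 0.989, -0.0, 0.001]
ft_force: [0.3, 0.5, -0.4]
width: 0.0196
```

```bash
python3 -c "
from plan import *
x,y=tray(-.135,-.004);x2,y2=tray(-.022,-.004)
plan([(x,y,.022,162.8),(x2,y2,.022,162.8),(x2,y2,.0135,162.8)])
c=camera('side');cv2.imwrite('pics/s13.png',cv2.resize(c['frame'][220:390,280:500,::-1],None,fx=3,fy=3))
c=camera('top');cv2.imwrite('pics/t13.png',cv2.resize(c['frame'][100:280,320:520,::-1],None,fx=3,fy=3))
"
```

```text
t 21.43 at [ 0.4478 -0.2146  0.0787] th 162.6 zax [ 0.002 -0.001 -1.   ] w 0.0196 F [ 0.3  0.5 -0.4] j [ 0.81  0.23 -0.5   1.94  0.13  1.    1.52]
[[0.21, -0.36, 5.66], [-0.0, 0.002, -0.003]] rows>= 0.9
[[-11.09, -0.32, 5.69], [-0.0, 0.002, -0.003]] rows>= 2.0
[[-11.09, -0.32, 6.54], [-0.0, 0.002, -0.003]] rows>= 2.1
```

View pics/s13.png

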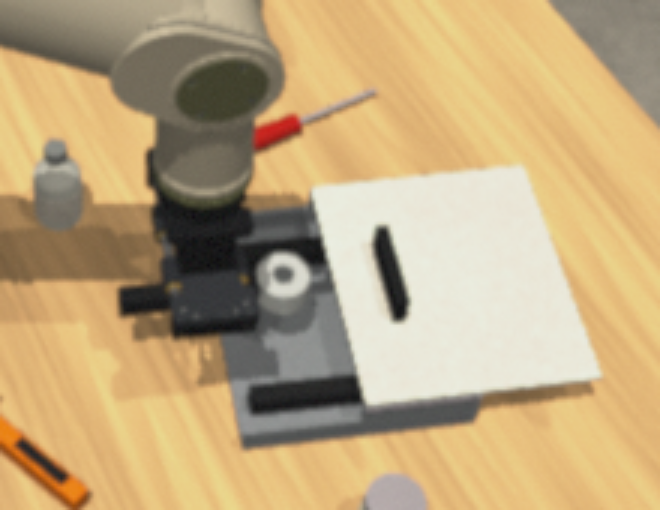

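View pics/t13.png

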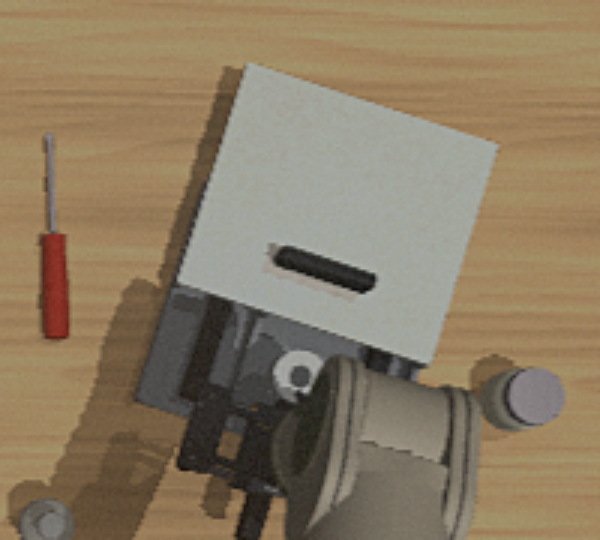

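Emit:
play_rows(moves=[[[0.2,-0.5,4],[0,0,0],1],[[0.2,-0.5,5.7],[0,0,0],1],[[0.2,-0.5,5.7],[0,0,0],1],[[-4,-0.5,5.7],[0,0,0],1],[[-8,-0.5,5.7],[0,0,0],1],[[-11.1,-0.5,5.7],[0,0,0],1],[[-11.1,-0.5,5.7],[0,0,0],1],[[-11.1,-0.5,6.5],[0,0,0],1]])

```text
time: 22.52
ee_pos: [0.5517, -0.2529, 0.0132]
eef_rot: [0.151, 0.988, -0.0, 0.001]
ft_force: [-9.3, 6.5, 60.4]
width: 0.0198
```

Emit:
play_rows(moves=[[[0,0,0.2],[0,0,0],1],[[0,0,0.2],[0,0,0],1]])

```text
time: 22.78
ee_pos: [0.5518, -0.2529, 0.013]
eef_rot: [0.151, 0.988, -0.001, 0.001]
ft_force: [-8.0, 4.6, 23.1]
width: 0.0196
```

Emit:
play_rows(moves=[[[0,0,-0.2],[0,0,0],1],[[0,0,-0.2],[0,0,0],3.2],[[0,0,-0.2],[0,0,0],3.2],[[0,0,-5],[0,0,0],3.2],[[0,0,-11],[0,0,0],3.2],[[0,0,-16],[0,0,0],3.2],[[6,0,-19],[0,0,0],3.2],[[12,0,-19],[0,0,0],3.2]])

```text
time: 23.78
ee_pos: [0.438, -0.217, 0.2013]
eef_rot: [0.151, 0.988, -0.0, 0.002]
ft_force: [-0.9, -0.2, 1.2]
width: 0.0326
```

```bash
python3 -c "
from plan import *
plan([(.5,-.2,.18,162)])
c=camera('side');cv2.imwrite('pics/s14.png',cv2.resize(c['frame'][220:390,280:500,::-1],None,fx=3,fy=3))
c=camera('top');cv2.imwrite('pics/t14.png',cv2.resize(c['frame'][100:280,320:520,::-1],None,fx=3,fy=3))
"
```

```text
t 23.77 at [ 0.438  -0.217   0.2013] th 162.6 zax [ 0.003 -0.001 -1.   ] w 0.0326 F [-0.9 -0.2  1.2] j [ 0.86  0.07 -0.51  1.82  0.04  1.25  1.61]
[[-5.4, 3.48, 2.15], [-0.0, 0.003, 0.01]] rows>= 1.1
```

View pics/s14.png

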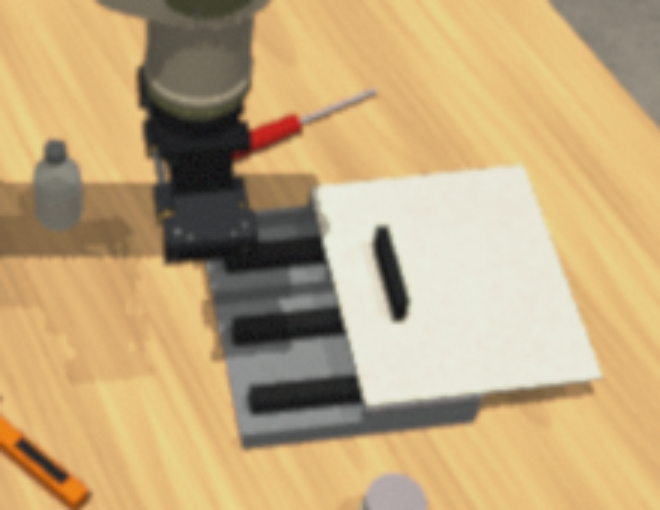

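View pics/t14.png

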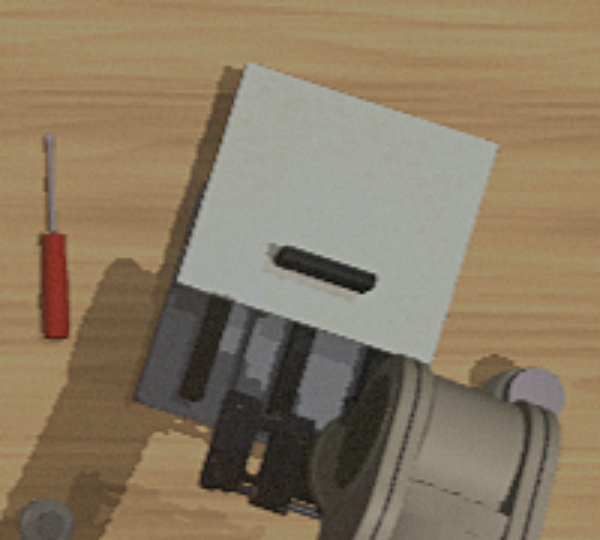

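```bash
python3 -c "
from plan import *
c=camera('top');s=camera('side')
a=ray(c,(320+326/3,100+270/3),.096);b=ray(s,(280+390/3,220+268/3),.090)
print(a,b)
for w in (a,b):
  d=w[:2]-np.array(TR[:2]);t=np.radians(TR[2]);print('tray',(np.cos(t)*d[0]+np.sin(t)*d[1]).round(4),(-np.sin(t)*d[0]+np.cos(t)*d[1]).round(4))
x,y=tray(.095,0);x2,y2=tray(-.03,0)
plan([(x,y,.2,162.8),(x,y,.069,162.8)])
"
```

```text
[ 0.61986524 -0.26535884  0.096     ] [ 0.62484851 -0.26841553  0.09      ]
tray 0.0464 0.0019
tray 0.052 0.0005
t 23.98 at [ 0.4371 -0.2175  0.2   ] th 162.5 zax [ 0.    -0.002 -1.   ] w 0.0321 F [0.3 0.2 0.3] j [ 0.85  0.08 -0.51  1.82  0.04  1.25  1.6 ]
[[-23.73, 0.76, 0.01], [-0.001, 0.001, -0.005]] rows>= 3.8
[[-23.73, 0.78, 13.11], [-0.001, 0.001, -0.005]] rows>= 4.3
```

Emit:
play_rows(moves=[[[-6,0.2,0],[0,0,0],0.5],[[-12,0.4,0],[0,0,0],0.5],[[-18,0.6,0],[0,0,0],0.5],[[-23.7,0.8,0],[0,0,0],0.5],[[-23.7,0.8,6],[0,0,0],0.5],[[-23.7,0.8,11],[0,0,0],0.5],[[-23.7,0.8,13],[0,0,0],0.5],[[-23.7,0.8,13],[0,0,0],0.5]], grip_force=20)

```text
time: 24.98
ee_pos: [0.6665, -0.2805, 0.0686]
eef_rot: [0.152, 0.988, 0.0, -0.001]
ft_force: [0.2, -0.5, 1.0]
width: 0.0052
```

```bash
python3 -c "
from plan import *
x2,y2=tray(-.03,0)
plan([(x2,y2,.069,162.8)])
c=camera('side');cv2.imwrite('pics/s15.png',cv2.resize(c['frame'][220:390,280:500,::-1],None,fx=3,fy=3))
"
```

```text
t 24.98 at [ 0.6665 -0.2805  0.0686] th 162.6 zax [-0.002  0.001 -1.   ] w 0.0052 F [ 0.2 -0.5  1. ] j [ 0.63  0.7  -0.46  1.3   0.31  1.21  1.42]
[[12.54, -0.17, -0.02], [0.0, -0.002, -0.004]] rows>= 2.0
```

View pics/s15.png

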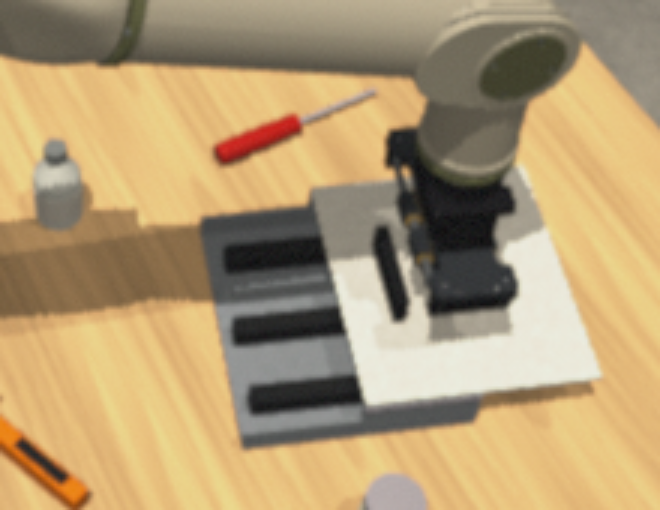

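Emit:
play_rows(moves=[[[1.5,0,0],[0,0,0],0.5],[[3,0,0],[0,0,0],0.5],[[4.5,0,0],[0,0,0],0.5],[[6,0,0],[0,0,0],0.5],[[7.5,0,0],[0,0,0],0.5],[[9,0,0],[0,0,0],0.5],[[10.5,0,0],[0,0,0],0.5],[[11.5,0,0],[0,0,0],0.5]])

```text
time: 26.02
ee_pos: [0.5584, -0.2471, 0.0728]
eef_rot: [0.152, 0.988, -0.001, 0.003]
ft_force: [1.8, -1.7, 1.6]
width: 0.0049
```

```bash
python3 -c "
from plan import *
plan([])
c=camera('side');cv2.imwrite('pics/s16.png',cv2.resize(c['frame'][220:390,280:500,::-1],None,fx=3,fy=3))
"
```

```text
t 26.02 at [ 0.5584 -0.2471  0.0728] th 162.6 zax [ 0.005 -0.003 -1.   ] w 0.0049 F [ 1.8 -1.7  1.6] j [ 0.74  0.47 -0.51  1.65  0.25  1.08  1.43]
```

View pics/s16.png

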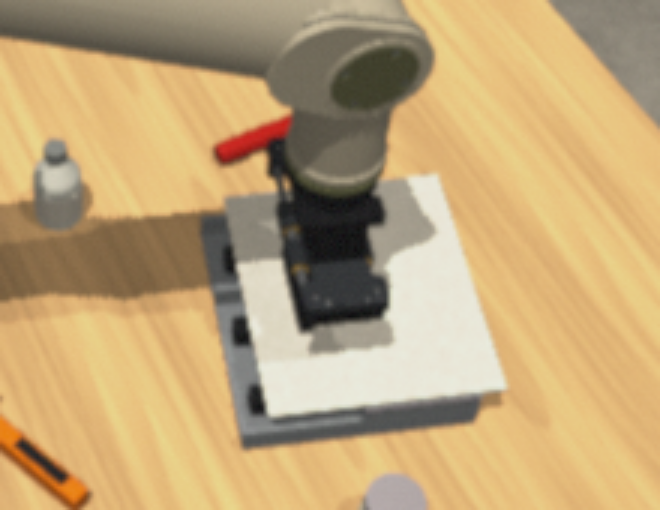

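Emit:
play_rows(moves=[[[1,0,0.2],[0,0,0],0.5],[[1.6,0,0.2],[0,0,0],0.5],[[1.8,0,0.2],[0,0,0],0.5]])

```text
time: 26.45
ee_pos: [0.5395, -0.2407, 0.0677]
eef_rot: [0.151, 0.988, -0.0, -0.0]
ft_force: [1.7, -0.9, 0.2]
width: 0.005
```

```bash
python3 -c "
from plan import *
plan([])
c=camera('side');cv2.imwrite('pics/s17.png',cv2.resize(c['frame'][220:390,280:500,::-1],None,fx=3,fy=3))
"
```

```text
t 26.45 at [ 0.5395 -0.2407  0.0677] th 162.6 zax [-0. -0. -1.] w 0.005 F [ 1.7 -0.9  0.2] j [ 0.76  0.44 -0.51  1.7   0.24  1.06  1.43]
```

View pics/s17.png

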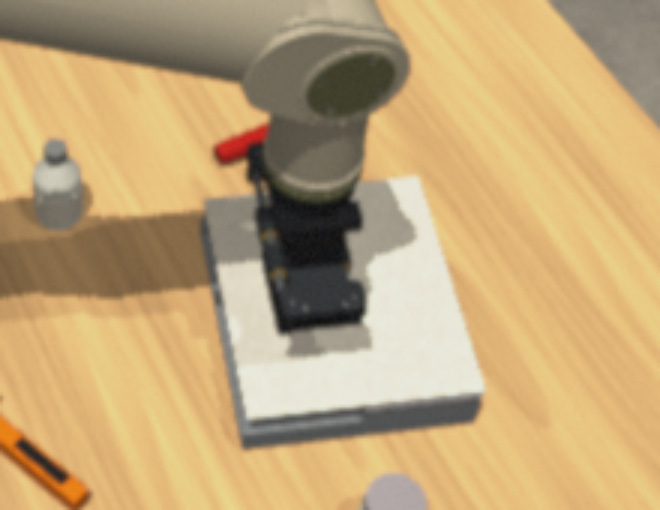

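Nearly shut; small steps until the force shows the stop.

Emit:
play_rows(moves=[[[0.3,0,0],[0,0,0],0.5],[[0.5,0,0],[0,0,0],0.5]])

```text
time: 26.75
ee_pos: [0.538, -0.2403, 0.068]
eef_rot: [0.151, 0.988, -0.0, 0.004]
ft_force: [22.4, -8.2, -16.7]
width: 0.005
```

Emit:
play_rows(moves=[[[0.2,0,0],[0,0,0],0.5],[[0.2,0,0],[0,0,0],0.5]])

```text
time: 27.0
ee_pos: [0.5381, -0.2402, 0.068]
eef_rot: [0.151, 0.988, -0.0, 0.006]
ft_force: [27.6, -10.5, -21.9]
width: 0.0047
```

Emit:
play_rows(moves=[[[0.2,0,0],[0,0,0],0.5],[[0.2,0,0],[0,0,0],0.5]])

```text
time: 27.25
ee_pos: [0.538, -0.2402, 0.0682]
eef_rot: [0.151, 0.988, -0.0, 0.008]
ft_force: [37.6, -12.7, -29.8]
width: 0.005
```

Emit:
play_rows(moves=[[[-0.7,0,0],[0,0,0],0.5],[[-2.5,0,0],[0,0,0],0.5],[[-2.5,0,0],[0,0,0],0.5],[[-2.5,0,-6],[0,0,0],0.5],[[-2.5,0,-12],[0,0,0],0.5],[[2,-6,-15],[0,0,0],0.5],[[6,-12,-15],[0,0,0],0.5],[[8,-18,-15],[0,0,0],0.5]])

```text
time: 28.25
ee_pos: [0.4161, -0.3659, 0.2177]
eef_rot: [0.151, 0.989, -0.0, 0.0]
ft_force: [0.3, -1.2, -0.9]
width: 0.0052
```

Emit:
play_rows(moves=[[[0,-6,0],[0,0,0],0.5],[[0,-12,0],[0,0,0],0.5],[[0,-12,0],[0,0,0],0.5]])

```text
time: 28.62
ee_pos: [0.3778, -0.4842, 0.2158]
eef_rot: [0.155, 0.988, -0.0, -0.001]
ft_force: [-0.0, 1.7, -0.4]
width: 0.0049
```

```bash
python3 -c "
from plan import *
plan([])
c=camera('side');cv2.imwrite('pics/s18.png',c['frame'][:,:,::-1]);cv2.imwrite('pics/s18z.png',cv2.resize(c['frame'][220:390,280:500,::-1],None,fx=3,fy=3,interpolation=cv2.INTER_CUBIC))
c=camera('top');cv2.imwrite('pics/t18.png',c['frame'][:,:,::-1])
"
```

```text
t 28.62 at [ 0.3778 -0.4842  0.2158] th 162.1 zax [-0.003  0.    -1.   ] w 0.0049 F [-0.   1.7 -0.4] j [ 1.13  0.34 -0.38  1.48  0.13  1.35  2.  ]
```

View pics/s18z.png

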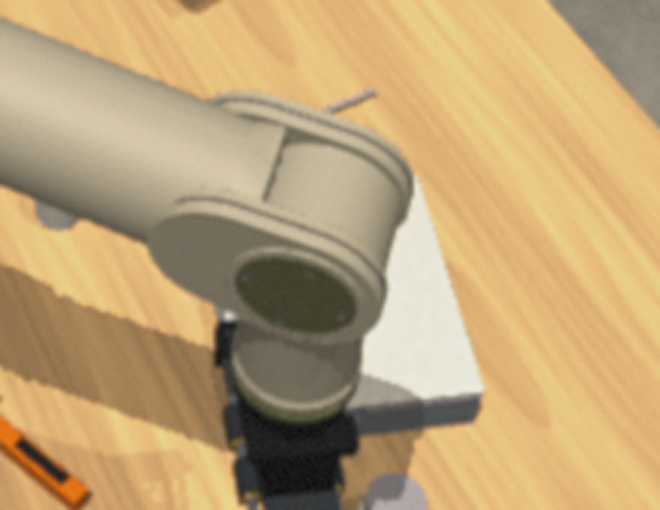

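View pics/t18.png

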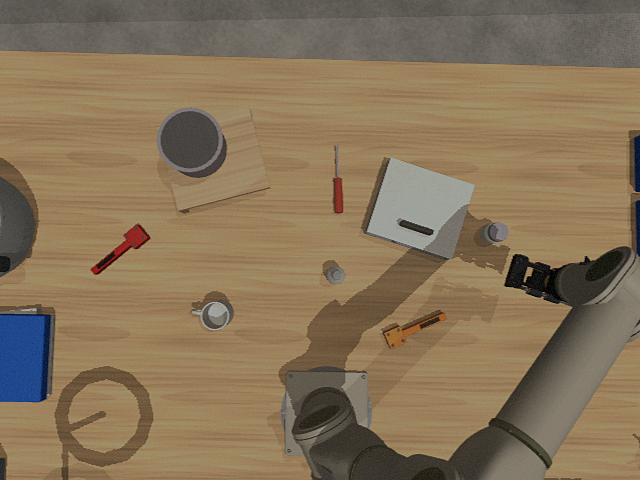

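View pics/s18.png

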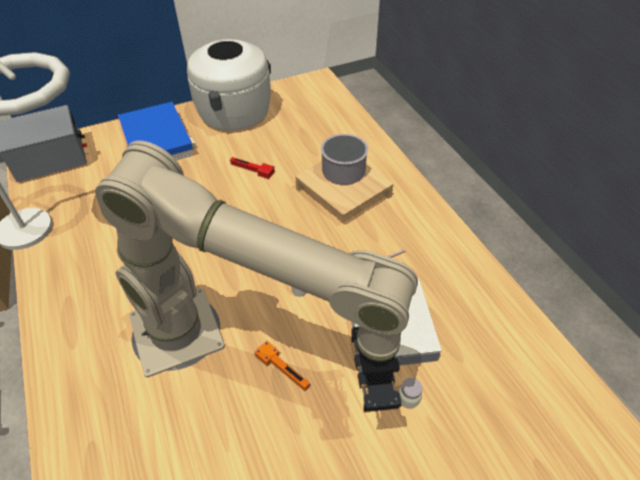

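```bash
python3 -c "
from plan import *
c=camera('top')
im=c['frame'][:,:,::-1].copy()
co=[[-.11,.124,.06],[.11,.124,.06],[.11,-.124,.06],[-.11,-.124,.06]]
big=cv2.resize(im[140:270,350:490],None,fx=4.5,fy=4.5,interpolation=cv2.INTER_CUBIC)
for L in co:
  x,y=tray(L[0],L[1]);q=proj(c,[[x,y,L[2]]])[0];cv2.circle(big,(int((q[0]-350)*4.5),int((q[1]-140)*4.5)),2,(0,0,255),-1)
cv2.imwrite('pics/t19.png',big);print(read_state()['ft_force'].round(1),read_state()['time'])
"
```

```text
[-0.6  0.4  1.1] 28.775
```

View pics/t19.png

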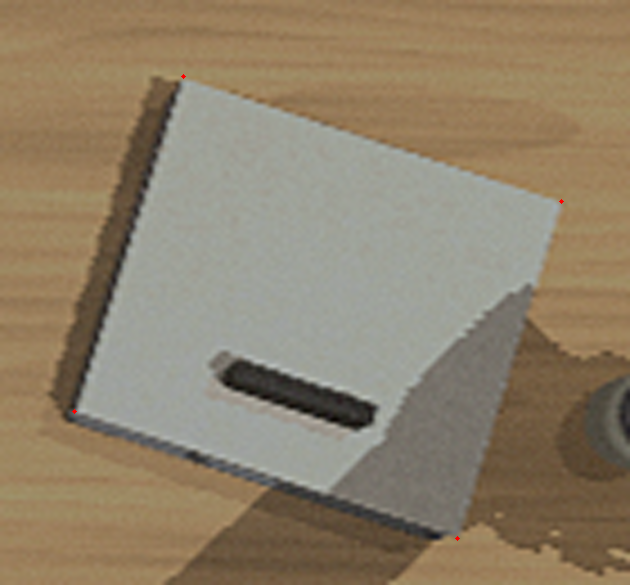

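The cover's corners lie where the shut position projects, its near edge is level with the tray front, and nothing protrudes.

```bash
python3 -c "
from bench import *
print(close_job())"
```

```text
the job is handed in; nothing more can be done
None
```

All three handles are in the tray with the cover shut, and I handed the job in at about 29 s of the 72 s allowed. The square-headed handle is in the narrow bay. The two round-headed ones are side by side in the wide bay; I pulled one of them out from under the board by its head first. Each lies head first under the cover, and I then pushed the cover shut against its stop.

**Last checks:**
- **Cover:** in the final top view its corners match the shut position to about 1–2 pixels, and nothing sticks out of the front.
- **Handles:** before shutting, the grip ends sat roughly 10–15 mm inside the front edge, judged from the side view. With the cover on, the heads can no longer be seen.
- **Bystanders:** the bottle, mug, jar and screwdriver are where they were in the first top picture.

**Worth noting:**
- **Force on lowering:** setting the last handle down gave a brief 60 N at the wrist, with the gripped handle pressing on the tray floor. That is under the 120 N wrist limit.
- **Force at the stop:** closing the cover reached about 50 N combined at the wrist, 40 N of it along the push. This came through the fingers on the cover's grip bar, not the gripper's body.
- **Cover start position:** I measured it about 7 mm short of fully open, which caused no trouble.

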